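# Set up a batch of capacitors for the case test

## Robot

A 7-joint arm with a two-finger parallel gripper is mounted at the origin on the work surface. World frame = base frame: x ahead of the robot, y to its left, z up, the work surface at z = 0. Lengths are in mm, angles in rad, forces in N, time in s.
With the tool pointing down it reaches from about 400 to 875 mm from the base axis. Payload 4.4 kg.
Tool frame: the origin (TCP) lies midway between the tips of the shut fingers; the grasp point (between the pads) lies env.pinch_z behind it (env.pinch_z is the distance from the TCP to the grasp point, in mm); z points along the fingers, y is the line along which they close (so a half turn about z gives the same grasp; the last joint's range is limited). The gripper opens to 85 mm and grips with 20 to 120 N. Pads are 22 mm wide; open, the fingers measure 114 mm over their backs; the gripper's body (76 mm by 85 mm) begins 54 mm behind the grasp point. The pads swing forward as they close: fully open they stand 13 mm farther back than shut.
Start: joints at [-1.256, 0.628, 0.038, 1.517, -0.027, 0.996, -0.02], TCP at [241.559, 603.463, 231.313] pointing down, gripper open.
Joint ranges: [-3.06, 3.06], [-0.37, 2.12], [-1.25, 1.32], [0.18, 2.47], [-1.1, 4.24], [0.23, 1.98], [-2.94, 2.94]. Speed limits (rad/s): [2.57, 2.57, 3.14, 3.14, 3.14, 3.14, 3.14].

## Interface

Orientations are given as a rotation vector (axis times angle).
In Python, from bench import readout, eyes, close_job, nets, env gives the robot as it stands.
- The arm moves only by the tool play_rows, never from a script. Its argument "moves" is a list that holds one entry, the list of rows, each a list of 7 numbers: the shift along the world's x, y, z normalised to -1 to 1, where 1 is 500 mm, then the turn, a rotation vector about the world's x, y, z normalised to -1 to 1, where 1 is 6 degrees, then the opening, from -1 (shut) to 1 (fully open). A call has 1 to 20 rows; each row shifts and turns the commanded pose from where the row before left it; what a row does not reach is not made up. A row lasts 1/8 s, in which the tool goes at most 62.5 mm and 10.7 degrees, less where a joint would pass 70% of its speed; a pose out of reach is approached as far as the arm can. A call with a number of a shift or a turn outside -1 to 1 is refused whole. A call with a gripper value outside its range is refused whole. The fingers move at their own pace and stop on an object; "newtons" is the grip in N (left out, the last holds). Time passes only in rows, so rows that do not move let the fingers close. It gives the time, the measured TCP pose, the force, the opening and the grip force at its end, in the units of the state.
- readout.state(): the state, without advancing time (a new reading comes with each control period).
- eyes.capture(name): name is "scene" or "side" or "wrist"; returns a dict with "color" (420x560x3 uint8, blue, green, red), "range_z" (420x560 float32, mm along the optical axis (not along the pixel's ray), 0 where there is no reading), "K" (3x3 intrinsics, pixels), "distortion" ([k1, k2, p1, p2, k3] as OpenCV has them; the pictures are not rectified), "R" (3x3) and "t" (3): a world point X has camera coordinates R X + t; the wrist camera has in their place "hand_eye" (4x4, takes a point from camera to tool coordinates, whose origin is the TCP and whose axes are the flange's). Camera axes: x right, y down, z forward; pixel columns grow to the right and rows downward; lengths in mm; the calibration is good to about 2 mm. A picture is of the moment at which its call begins: read the wrist's pose just before it.
- close_job(): hands the job in; it is judged then, once.
Trained networks look in a picture, given as the dict that the camera call returned (one of the last four; its "shot" number tells which), for a name from the list of things; names that differ only in an ending like _2 or _b are one class to them, and where a whole thing is asked for, a point or a joint stands for the part that bears it (a point fixed in the world has none). Each returns a list of dicts, best first, with "conf" (0 to 1); they miss things now and then, are a little off and sometimes report something else, mostly with a low value. They report only what shows in the picture. A call takes as long as a camera call. They do not tell look-alikes from the thing itself.
- nets.look_for(picture, label): "location" ([x, y, z] in mm, in world coordinates, good to about 4 mm: the middle of the surface that is visible of it).
- nets.cut_out(picture, label): "region" (420x560 bool, what is visible of it).
The state is a dict: "clock": time; "joint_positions": joint angles; "qvel": joint speeds; "joint_efforts": joint torques, N m; "tcp_pos": TCP position; "tcp_rot": TCP orientation; "ft_force": force on the tool from outside, world axes, zero at the start; "torque": the same for the moment, N m; "gripper_width": opening from 0.0 (shut) to 1.0 (fully open); "finger_force": force on a finger pad.
Only numpy, scipy, OpenCV 4.12 (cv2) and the standard library are available. Lean on these libraries where they do the work, as an engineer would, in place of code of your own. Each camera call takes 0.05 s, during which the arm holds its last target. There are 200 camera calls.

## Task

Load every capacitor can standing on the bench upright into a pocket of the test fixture's drawer, one per pocket, then push the drawer home until its catch seats. Then crank the lab jack's knob clockwise until its copper pads just touch the bases of the cans, lifting them by no more than 3 mm, and press the green start button.

Things in the scene. Friction and masses are not known exactly. Their poses are not given: they have to be found in the camera images.
- can0: Capacitor can, an upright oval prism 54 long (its x) x 36 wide (its y) x 52 high, dark blue-grey with a bare metal top, about 160 g; two terminal posts 12 mm either side of the middle along its x stand 14 mm higher (brass post dia 8 at -x, white plugged post dia 10 at +x). Origin: centre of its flat base. Stands on the bench at the start. Either way round will do. ABSENT in some runs
- can1: Capacitor can, an upright oval prism 54 long (its x) x 36 wide (its y) x 52 high, dark blue-grey with a bare metal top, about 160 g; two terminal posts 12 mm either side of the middle along its x stand 14 mm higher (brass post dia 8 at -x, white plugged post dia 10 at +x). Origin: centre of its flat base. Stands on the bench at the start. Either way round will do. ABSENT in some runs
- can2: Capacitor can, an upright oval prism 54 long (its x) x 36 wide (its y) x 52 high, dark blue-grey with a bare metal top, about 160 g; two terminal posts 12 mm either side of the middle along its x stand 14 mm higher (brass post dia 8 at -x, white plugged post dia 10 at +x). Origin: centre of its flat base. Stands on the bench at the start. Either way round will do. ABSENT in some runs
- can3: Capacitor can, an upright oval prism 54 long (its x) x 36 wide (its y) x 52 high, dark blue-grey with a bare metal top, about 160 g; two terminal posts 12 mm either side of the middle along its x stand 14 mm higher (brass post dia 8 at -x, white plugged post dia 10 at +x). Origin: centre of its flat base. Stands on the bench at the start. Either way round will do. ABSENT in some runs
- drawer (a joint): The test fixture's sliding tray drawer (blue walls on a cream base), m: 0 = home under the clear contact board, grows as it comes out sideways, along the fixture's -y (world -y give or take the fixture's yaw), to 0.165. Starts about 0.155 to 0.163 out. About 2 N of friction; over the last 14 mm a sprung ball catch first resists (about 3 N more), then from about 6 mm snaps it home onto its stop
- drawer_seat (a point): Middle of the drawer's four pockets, at the height of their seats, 129 mm above the bench; moves with the drawer, its axes are the fixture's (y points the way the drawer is pushed home)
- pocket0 (a point): Pocket of the drawer, centre of its seat, -36 in x and -32 in y from drawer_seat: 62 (x) x 44 (y) mm inside, walls 16 high above the seat (20 mm thick between pockets along y, 10 mm along x). A can goes in upright with its long side along x. The seat is a ledge with a 42 x 24 mm window through it, 6 mm thick
- pocket1 (a point): Pocket of the drawer, centre of its seat, -36 in x and +32 in y from drawer_seat: 62 (x) x 44 (y) mm inside, walls 16 high above the seat (20 mm thick between pockets along y, 10 mm along x). A can goes in upright with its long side along x. The seat is a ledge with a 42 x 24 mm window through it, 6 mm thick
- pocket2 (a point): Pocket of the drawer, centre of its seat, +36 in x and -32 in y from drawer_seat: 62 (x) x 44 (y) mm inside, walls 16 high above the seat (20 mm thick between pockets along y, 10 mm along x). A can goes in upright with its long side along x. The seat is a ledge with a 42 x 24 mm window through it, 6 mm thick
- pocket3 (a point): Pocket of the drawer, centre of its seat, +36 in x and +32 in y from drawer_seat: 62 (x) x 44 (y) mm inside, walls 16 high above the seat (20 mm thick between pockets along y, 10 mm along x). A can goes in upright with its long side along x. The seat is a ledge with a 42 x 24 mm window through it, 6 mm thick
- drawer_handle (a point): Middle of the drawer's steel pull bar: dia 10, 80 long along the fixture's x, 35 mm in front (-y) of the drawer's front plate, 20 mm above seat level; 30 mm clear between bar and plate
- tester: The aluminium test fixture (fixed). Origin on the bench below the centre of the home position; axes x away from the robot, y along the drawer's way home. Two rails (to 138 mm high) at x = +-78 carry the drawer from y = -235 to +90. A 6 mm clear contact board on two rear posts covers x -68..+108, y -53..+53 at 209 to 215 mm above the bench: cans can only be loaded with the drawer out. A scissor lab jack stands at its middle, below the drawer, with its knob towards the robot
- jack_platform: Platform of the lab jack: steel plate 130 x 122 x 6 with four copper pads (34 x 18, 12 high) that come up through the windows of the four pockets when the drawer is home. Origin: centre of the level of the pad tops, 101 mm above the bench at its lowest; starts up to 9 mm above that. Pads meet the bases of seated cans when they are at seat level, 129 mm. Only moves by the knob, 4 mm per turn, and stays where it is left
- jack_knob (a joint): Angle of the jack's knob, rad, 0 at the lowest platform position, range 0 to 70; clockwise seen from the robot (along the fixture's +x) is positive and raises the platform by 4 mm per turn (0.637 mm per rad). Takes about 0.05 N m
- jack_axis (a point): Point on the knob's axis (level, along the fixture's x), 147 mm in front (-x) of the fixture's middle, in the plane of the middle of the crank peg; it rises half as fast as the platform (2 mm per turn)
- crank_peg (a point): Middle of the red revolving crank peg of the knob: dia 12, 32 long, parallel to the axis and 18 mm off it, standing out towards the robot from the black knob disc (dia 52, its face 20 mm behind this point). At joint angle a it lies 18 mm x (-sin a along the fixture's y, cos a up) from jack_axis. Can be pinched from above across y and led round with the hand kept pointing down, the sleeve turns freely on its pin
- start_top (a point): Top centre of the green start button, dia 32, in a yellow collar on a grey control box (90 x 110 x 55 high) fixed to the bench on the left of the fixture; pressed straight down
- start (a joint): Travel of the start button, m: 0 up, 0.006 fully down (5 N); springs back. It counts as pressed beyond 0.004
- screwdriver: Red-handled screwdriver lying on the bench; not part of the job, leave it alone
- caliper: Steel caliper with a black slide lying on the bench; not part of the job, leave it alone
- flux: White flux bottle dia 40, 85 high; not part of the job, leave it alone
- tape: Roll of yellow tape dia 84, 24 high; not part of the job, leave it alone
- plug_bin: Small red bin of plugs 110 x 85 x 40; not part of the job, leave it alone
- meter: Orange hand meter 90 x 170 x 35; not part of the job, leave it alone
Mind the look-alikes: they are no part of the job. What is shaped like the part that bears start_top but purple is not meant. Leave any pink look-alike of the can0 alone.

How it is judged (in metres and radians):
On the way, in this order (a step that is already met when the one before it is completed fails the run):
1. all cans stand seated in the pockets of the drawer, still out (z of can0 in the frame of drawer_seat between -0.003 and 0.003 m and angle between each of can0, can1, can2, can3's own z axis and vertical below 0.1 rad and horizontal distance between each of can0, can1, can2, can3 and drawer_seat below 0.062 m and z of can1 in the frame of drawer_seat between -0.003 and 0.003 m and z of can2 in the frame of drawer_seat between -0.003 and 0.003 m and z of can3 in the frame of drawer_seat between -0.003 and 0.003 m and value of joint drawer above 0.1 m), for 0.2 s.
2. the drawer is home at its catch with the cans seated (value of joint drawer below 0.003 m and z of can0 in the frame of drawer_seat between -0.003 and 0.003 m and angle between each of can0, can1, can2, can3's own z axis and vertical below 0.1 rad and horizontal distance between each of can0, can1, can2, can3 and drawer_seat below 0.062 m and z of can1 in the frame of drawer_seat between -0.003 and 0.003 m and z of can2 in the frame of drawer_seat between -0.003 and 0.003 m and z of can3 in the frame of drawer_seat between -0.003 and 0.003 m), for 0.2 s.
3. the jack's pads touch every can, none lifted more than 3 mm (all of step 2 and contact force between jack_platform and can0 above 0.2 N and contact force between jack_platform and can1 above 0.2 N and contact force between jack_platform and can2 above 0.2 N and contact force between jack_platform and can3 above 0.2 N), for 0.2 s.
4. the start button is pressed (value of joint start above 0.004 m), for 0.02 s.
At the end, for the whole second after the job is handed in: Every can present stands in a pocket (base under 12 mm above the seat, within 17 degrees of upright), the drawer within 3 mm of home, the jack's pads at the cans' bases (from 0.5 mm below seat level to 3 mm above it), the start button pressed and let go (value of joint drawer below 0.003 m and z of jack_platform in the frame of drawer_seat between -0.0005 and 0.003 m and z of can0 in the frame of drawer_seat between -0.003 and 0.012 m and angle between each of can0, can1, can2, can3's own z axis and vertical below 0.3 rad and horizontal distance between each of can0, can1, can2, can3 and drawer_seat below 0.062 m and z of can1 in the frame of drawer_seat between -0.003 and 0.012 m and z of can2 in the frame of drawer_seat between -0.003 and 0.012 m and z of can3 in the frame of drawer_seat between -0.003 and 0.012 m and value of joint start below 0.002 m); the robot touches nothing.
It fails at once if something that is not part of the job was moved more than 4 cm (distance of any of screwdriver, caliper, flux, tape, plug_bin, meter from where it was at the start of the episode above 0.04 m).
It fails at once if the jack was raised until its pads stood more than 8 mm above the seats (z of jack_platform in the frame of drawer_seat above 0.008 m).
Of can0, can1, can2, can3 only 3 to 4 are there at a start; the rules pass over those that are not, and their reading is None.
At some moment in a run one of can0, can1, can2, can3 may be knocked a few centimetres aside while the robot is not near it.
Once in a run the grip may slacken for a moment while it holds something.
It also fails if it takes over 192 s, if anything falls off the work surface, if the arm or the gripper's body presses on something with over 40 N, if the wrist force passes 120 N, or if a joint passes its speed limit or range.

## Working session

There is one attempt and no reset: what is moved stays moved. The work goes in short steps, Python scripts to look and compute and a tool call to move; the robot and the scene stay as the last step left them, time stands still between calls to the robot, and variables do not carry over. Pictures are saved under pics/ and viewed, at most 14 in all, crops included, and the job is handed in when it is done.

Besides the shell and the picture viewer there is one more tool, called as name([rows], argument=value, ...), one row to a line, values as JSON. play_rows: Moves the arm, as the interface text tells. Scaled input: -1 to 1 covers 500 mm each way for a shift and 6 degrees each way for a turn. Its arguments: {"type":"object","properties":{"moves":{"type":"array","items":{"type":"array","items":{"type":"array","items":{"type":"number","minimum":-1,"maximum":1}}}},"newtons":{"type":"number"}},"required":["moves"]}

```bash
ls; mkdir -p pics; cat > h.py <<'E'
import numpy as np, cv2
from scipy.spatial.transform import Rotation as Ro
from bench import readout, eyes, close_job, nets, env
def snap(n):
    s=readout.state(); p=eyes.capture(n); p["s"]=s; return p
def cloud(p):
    h,w=p["range_z"].shape; u,v=np.meshgrid(np.arange(w),np.arange(h))
    q=cv2.undistortPoints(np.stack([u,v],-1).reshape(-1,1,2).astype(float),np.array(p["K"]),np.array(p["distortion"])).reshape(h,w,2)
    z=p["range_z"]; c=np.dstack([q[...,0]*z,q[...,1]*z,z])
    if "hand_eye" in p:
        H=np.array(p["hand_eye"]); c=c@H[:3,:3].T+H[:3,3]
        s=p["s"]; c=c@Ro.from_rotvec(s["tcp_rot"]).as_matrix().T+np.array(s["tcp_pos"])
    else: c=(c-np.array(p["t"]))@np.array(p["R"])
    c[z<=0]=np.nan; return c
E
python3 - <<'E'
from h import *
print(readout.state(), env.pinch_z)
for n in("scene","side"):
    p=snap(n); cv2.imwrite(f"pics/{n}0.png",p["color"])
    print(n, -np.array(p["R"]).T@np.array(p["t"]))
    for l in("can0","drawer","start_top","crank_peg","drawer_handle","jack_platform","tester"):
        print(l,[(round(d["conf"],2),np.round(d["location"]).tolist()) for d in nets.look_for(p,l)])
E
```

```text
pics
{'clock': 0.0, 'joint_positions': array([-1.25581929,  0.62931444,  0.03843646,  1.51833284, -0.02698998,
        0.99630951, -0.0200247 ]), 'qvel': array([-1.91858560e-03, -2.81610023e-04, -1.29342398e-03, -5.34087026e-05,
        9.79813656e-04,  3.56255125e-04, -3.36809450e-04]), 'joint_efforts': array([ 3.98118545e-04, -5.63407874e+01,  1.22619823e+00, -1.93449390e+01,
        1.09090339e-02,  1.06079917e-02, -1.05450827e-06]), 'tcp_pos': array([241.31382719, 602.89281736, 230.42077447]), 'tcp_rot': array([-5.94476586e-01, -3.08450436e+00,  2.85526233e-03]), 'ft_force': array([ 0.50336566, -0.53154969,  0.73246857]), 'torque': array([ 0.02963363, -0.02965086, -0.03889027]), 'finger_force': 0.0, 'gripper_width': 1.000034274148422} 18.700000000000003
scene [ 866.0366717  -576.29002257 1248.02502615]
can0 [(0.78, [451.0, -267.0, 51.0]), (0.64, [363.0, -267.0, 52.0]), (0.63, [558.0, -375.0, 54.0]), (0.5, [454.0, -352.0, 48.0])]
drawer [(0.79, [613.0, 24.0, 146.0]), (0.63, [627.0, 170.0, 91.0])]
start_top [(0.48, [475.0, 369.0, 81.0])]
crank_peg []
drawer_handle [(0.64, [611.0, 24.0, 146.0])]
jack_platform [(0.63, [625.0, 170.0, 90.0]), (0.37, [503.0, 188.0, 68.0])]
tester [(0.89, [626.0, 128.0, 135.0])]
side [ -42.30895295 -872.86843746  874.02742254]
can0 [(0.98, [441.0, -358.0, 49.0]), (0.94, [344.0, -274.0, 45.0]), (0.65, [440.0, -276.0, 41.0]), (0.64, [540.0, -374.0, 53.0]), (0.52, [604.0, 18.0, 149.0])]
drawer [(0.64, [601.0, 16.0, 143.0]), (0.49, [754.0, -203.0, 19.0]), (0.23, [602.0, -482.0, 50.0])]
start_top [(0.59, [305.0, 426.0, 78.0])]
crank_peg [(0.62, [498.0, 187.0, 56.0]), (0.6, [602.0, 16.0, 147.0])]
drawer_handle [(0.77, [602.0, 18.0, 146.0])]
jack_platform [(0.83, [636.0, 206.0, 91.0]), (0.68, [752.0, -200.0, 21.0]), (0.53, [601.0, 19.0, 142.0])]
tester [(0.81, [602.0, 127.0, 132.0])]
```

View pics/scene0.png

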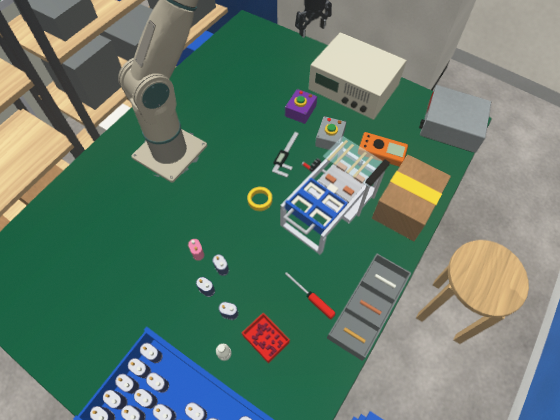

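View pics/side0.png

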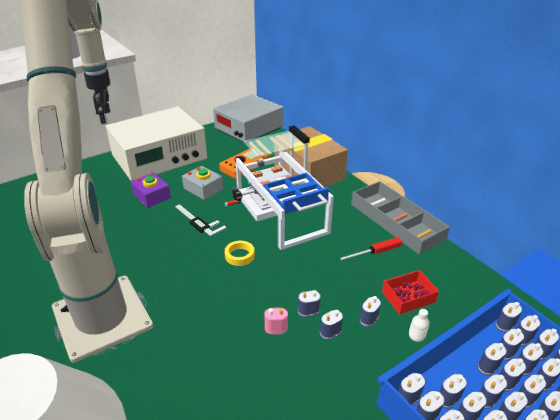

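```bash
cat >> h.py <<'E'
def rect(P):
    (c,s,a)=cv2.minAreaRect(P[:,:2].astype(np.float32))
    if s[0]<s[1]: s=(s[1],s[0]); a+=90
    a=(a+90)%180-90
    return np.round(c,1),np.round(s,1),round(a,1)
E
python3 - <<'E'
from h import *
for n in("scene","side"):
    p=snap(n); c=cloud(p); col=p["color"].astype(int)
    for x,y in((445,-272),(447,-355),(549,-375),(354,-270)):
        m=(np.hypot(c[...,0]-x,c[...,1]-y)<45)&(c[...,2]>46)&(c[...,2]<57)
        P=c[m]; print(n,"can",len(P),rect(P),P[:,2].mean().round(1))
    ok=(c[...,0]>450)&(c[...,0]<800)&(c[...,1]>-60)&(c[...,1]<340)
    b=ok&(c[...,2]>120)&(c[...,2]<160)&(col[...,0]>col[...,2]+50)&(col[...,0]>100)
    P=c[b]; print("blue",len(P),rect(P),np.percentile(P[:,2],[5,50,95]).round(1))
    r=ok&(c[...,2]>100)&(c[...,2]<160)&(c[...,1]<75)
    P=c[r]; print("front", rect(P), P[:,:2].min(0),P[:,:2].max(0))
    g=(col[...,1]>col[...,2]+40)&(col[...,1]>col[...,0]+20)&(c[...,2]>60)&(c[...,2]<90)&(c[...,0]>200)&(c[...,1]>150)
    k,L,st,ce=cv2.connectedComponentsWithStats(g.astype(np.uint8))
    for i in range(1,k):
        if st[i,4]>15: print("green",ce[i].round(),st[i,4],np.nanmedian(c[L==i],0).round(1))
    rd=ok&(col[...,2]>130)&(col[...,1]<60)&(col[...,0]<60)&(c[...,0]<560)
    print("red",rd.sum(),np.nanmedian(c[rd],0) if rd.any() else "")
    cv2.imwrite(f"pics/{n}_fix.png",cv2.resize(p["color"][125:255,250:400] if n=="scene" else p["color"][120:250,200:350],None,fx=5,fy=4.6,interpolation=3))
E
```

```text
scene can 144 (array([ 446.1, -262.9]), array([53.3, 35.9]), -24.0) 53.6
scene can 151 (array([ 448.4, -347. ]), array([53.6, 36.1]), 0.2) 53.2
scene can 177 (array([ 552.5, -367.9]), array([53.7, 37.2]), 18.9) 52.8
scene can 122 (array([ 347.6, -264. ]), array([58., 36.]), -27.7) 53.3
blue 860 (array([606.2,  26.7]), array([145.5, 133.9]), -7.1) [133.1 145.2 151.3]
front (array([603.7,   8. ]), array([179.8, 134.3]), -0.1) [513.67300656 -59.2502707 ] [693.74494707  74.98858066]
green [300.  99.] 43 [306.5 427.5  77.3]
green [331. 127.] 43 [472.2 372.7  77.3]
red 13 [477.96459701 189.7181076   54.97898943]
side can 200 (array([ 444.3, -263.4]), array([48.7, 42.3]), -35.1) 51.9
side can 239 (array([ 447.6, -346.2]), array([53.7, 39. ]), -1.9) 52.5
side can 208 (array([ 550.7, -367.3]), array([53.6, 36.7]), 24.8) 52.5
side can 242 (array([ 348.1, -265. ]), array([51.7, 40.6]), -31.3) 52.8
blue 1184 (array([609.7,  28.8]), array([181.9, 157. ]), 84.5) [129.2 143.1 155.5]
front (array([603.9,   7.8]), array([180.9, 134.4]), -0.2) [513.2471802  -59.58494383] [694.55968167  74.81471069]
green [202. 171.] 52 [468.  370.9  76.8]
green [149. 179.] 52 [299.9 424.8  76.4]
red 19 [479.82642579 189.03228658  51.95071873]
```

View pics/side_fix.png

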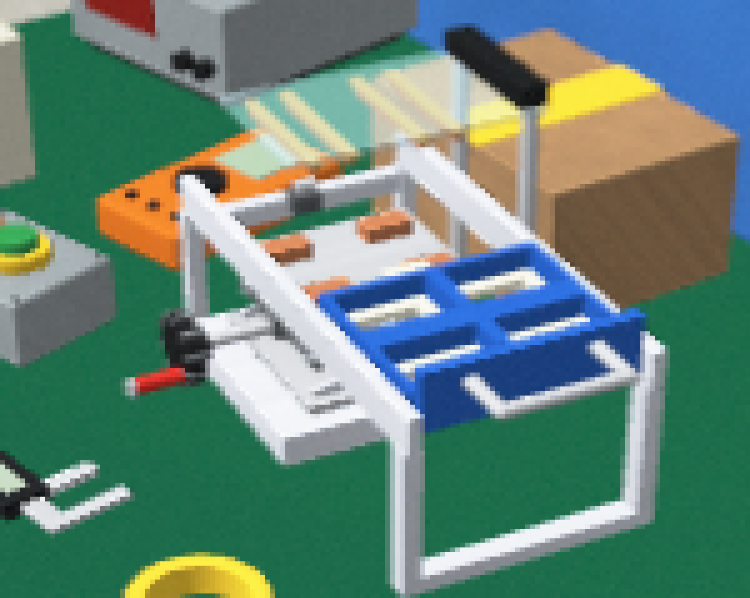

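play_rows([
  [[0.065, -0.088, 0.036, 0, 0, 0, 1], [0.065, -0.088, 0.036, 0, 0, 0, 1], [0.065, -0.088, 0.036, 0, 0, 0, 1], [0.065, -0.088, 0.036, 0, 0, 0, 1], [0.065, -0.088, 0.036, 0, 0, 0, 1], [0.065, -0.088, 0.036, 0, 0, 0, 1], [0.065, -0.088, 0.036, 0, 0, 0, 1], [0.065, -0.088, 0.036, 0, 0, 0, 1], [-0.004, -0.11, 0, 0, 0, 0.5, 1], [-0.004, -0.11, 0, 0, 0, 0.5, 1], [-0.004, -0.11, 0, 0, 0, 0.5, 1], [-0.004, -0.11, 0, 0, 0, 0.5, 1], [-0.004, -0.11, 0, 0, 0, 0.5, 1], [-0.004, -0.11, 0, 0, 0, 0.5, 1], [-0.004, -0.11, 0, 0, 0, 0.5, 1], [-0.004, -0.11, 0, 0, 0, 0, 1], [-0.004, -0.11, 0, 0, 0, 0, 1], [-0.004, -0.11, 0, 0, 0, 0, 1], [0, 0, 0, 0, 0, 0, 1], [0, 0, 0, 0, 0, 0, 1]],
])

```text
clock: 3.4
tcp_pos: [481.6, -297.9, 375.1]
tcp_rot: [-0.022, -3.141, -0.002]
ft_force: [-0.9, 0.4, -0.7]
gripper_width: 0.998
finger_force: 0.0
```

```bash
cat >> h.py <<'E'
def az(s):  # azimuth (deg) of tool y
    v=Ro.from_rotvec(s["tcp_rot"]).as_matrix(); return np.degrees(np.arctan2(v[1,1],v[0,1])), np.degrees(np.arccos(-v[2,2]))
def cans(p,zb=0):
    c=cloud(p); m=(c[...,2]>zb+47)&(c[...,2]<zb+57)
    k,L,st,ce=cv2.connectedComponentsWithStats(cv2.morphologyEx(m.astype(np.uint8),cv2.MORPH_CLOSE,np.ones((3,3))))
    for i in range(1,k):
        if st[i,4]>400:
            P=c[(L==i)&m]; print(ce[i].round(),st[i,4],p["color"][(L==i)&m].mean(0).round(),rect(P),P[:,2].mean().round(1))
E
python3 - <<'E'
from h import *
p=snap("wrist"); s=p["s"]; print(s["clock"],s["tcp_pos"],az(s),s["joint_positions"].round(2)); print(np.round(p["hand_eye"],2))
cv2.imwrite("pics/w1.png",p["color"]); cans(p)
E
```

```text
3.4 [ 481.63500729 -297.93731701  375.12324302] (np.float64(89.18173971932654), np.float64(0.061118346732180605)) [ 0.33  0.39  0.26  1.55 -0.11  1.22  2.17]
[[   0.     -0.95   -0.31   78.88]
 [   1.      0.     -0.     -0.37]
 [   0.     -0.31    0.95 -142.94]
 [   0.      0.      0.      1.  ]]
[304.  70.] 887 [188. 144. 242.] (array([ 348.2, -265.1]), array([53.8, 36.1]), -31.4) 53.0
[121. 208.] 661 [113.  45.  12.] (array([ 561.8, -550.9]), array([303.9,   3.1]), -0.4) 52.1
[305. 141.] 732 [222. 210. 208.] (array([ 444.2, -263.8]), array([53., 36.]), -22.5) 52.7
[248. 144.] 732 [221. 210. 208.] (array([ 448.3, -346.8]), array([53.6, 35.4]), -1.9) 52.7
[238. 211.] 599 [219. 207. 205.] (array([ 551.5, -367.4]), array([53.8, 36.4]), 17.6) 52.7
```

View pics/w1.png

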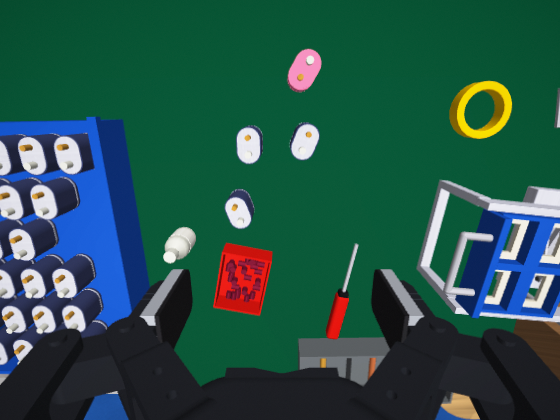

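play_rows([
  [[-0.0187, 0.017, -0.1, 0, 0, -0.925, 0.5], [-0.0187, 0.017, -0.1, 0, 0, -0.925, 0.5], [-0.0187, 0.017, -0.1, 0, 0, -0.925, 0.5], [-0.0187, 0.017, -0.1, 0, 0, -0.925, 0.5], [0, 0, -0.1, 0, 0, 0, 0.5], [0, 0, -0.1, 0, 0, 0, 0.5], [0, 0, -0.06, 0, 0, 0, 0.5], [0, 0, -0.04, 0, 0, 0, 0.5], [0, 0, -0.014, 0, 0, 0, 0.5], [0, 0, 0, 0, 0, 0, 0.5], [0, 0, 0, 0, 0, 0, 0.5], [0, 0, 0, 0, 0, 0, -1], [0, 0, 0, 0, 0, 0, -1], [0, 0, 0, 0, 0, 0, -1], [0, 0, 0, 0, 0, 0, -1], [0, 0, 0, 0, 0, 0, -1]],
], newtons=70)

```text
clock: 5.45
tcp_pos: [444.8, -264.7, 19.2]
tcp_rot: [0.626, 3.077, -0.0]
ft_force: [-0.4, 0.4, 6.1]
gripper_width: 0.414
finger_force: 70.6
```

```bash
python3 - <<'E'
from h import *
p=snap("wrist"); s=p["s"]; print(s["clock"],s["tcp_pos"],az(s),s["gripper_width"],s["finger_force"])
p=snap("scene"); print(nets.look_for(p,"flux"))
E
```

```text
5.45 [ 444.80634637 -264.72698017   19.19621531] (np.float64(66.98275623831117), np.float64(0.08983926071404488)) 0.41368047326209045 70.62081903219223
[{'location': [559.6, -377.3, 48.6], 'conf': 0.75}, {'location': [623.9, -478.1, 60.2], 'conf': 0.66}]
```

play_rows([
  [[0, 0, 0.04, 0, 0, 0, -1], [0, 0, 0.1, 0, 0, 0, -1], [0, 0, 0.1, 0, 0, 0, -1], [0, 0, 0.1, 0, 0, 0, -1], [0.042, 0.0985, 0.0367, 0, 0, 0.667, -1], [0.042, 0.0985, 0.0367, 0, 0, 0.667, -1], [0.042, 0.0985, 0.0367, 0, 0, 0.667, -1], [0.042, 0.0985, 0.0367, 0, 0, 0.667, -1], [0.042, 0.0985, 0.0367, 0, 0, 0, -1], [0.042, 0.0985, 0.0367, 0, 0, 0, -1], [0, 0, 0, 0, 0, 0, -1], [0, 0, 0, 0, 0, 0, -1], [0, 0, 0, 0, 0, 0, -1]],
])

```text
clock: 7.22
tcp_pos: [569.3, 29.3, 298.0]
tcp_rot: [-0.196, -3.134, 0.001]
ft_force: [-0.8, -1.2, -0.8]
gripper_width: 0.41
finger_force: 74.6
```

```bash
python3 - <<'E'
from h import *
p=snap("wrist"); s=p["s"]; print(s["clock"],s["tcp_pos"],az(s),s["gripper_width"],s["finger_force"])
cv2.imwrite("pics/w2.png",p["color"]); np.savez("w2.npz",c=cloud(p),col=p["color"])
c=cloud(p);col=p["color"].astype(int)
b=(c[...,2]>140)&(c[...,2]<150)&(col[...,0]>col[...,2]+50)&(c[...,0]>500)&(c[...,1]>-120)&(c[...,1]<150)
P=c[b]; print(len(P),rect(P),np.percentile(P[:,2],[5,50,95]))
E
```

```text
7.225 [569.30798985  29.26259006 297.97850973] (np.float64(82.84619845743786), np.float64(0.0941004860028863)) 0.4104265518428 74.59394663572311
3635 (array([591.9,  30.2]), array([129.1, 114.8]), 83.2) [142.71011151 145.17070788 146.44857384]
```

View pics/w2.png

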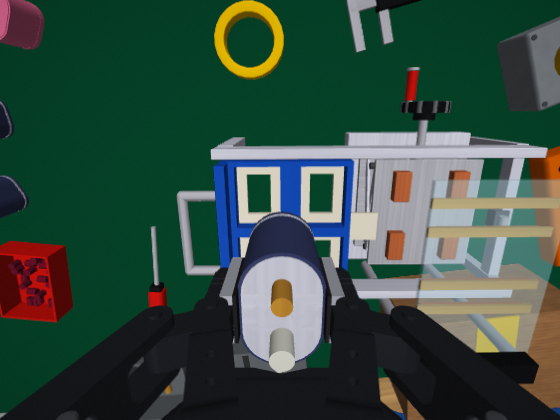

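```bash
python3 - <<'E'
from h import *
d=np.load("w2.npz"); c=d["c"]; col=d["col"].astype(int)
# near rail top edge angle
r=(c[...,2]>130)&(c[...,2]<141)&(c[...,0]<560)&(c[...,1]>-80)&(c[...,1]<250)&(col.min(2)>150)
P=c[r]; print("rail",len(P),rect(P),P[:,2].mean())
vx,vy,x0,y0=cv2.fitLine(P[:,:2].astype(np.float32),cv2.DIST_HUBER,0,.01,.01).ravel(); print("rail az",np.degrees(np.arctan2(vy,vx)))
for th in(-6.8,):
    t=np.radians(th); X=np.array([np.cos(t),np.sin(t)]); Y=np.array([-np.sin(t),np.cos(t)])
    b=(c[...,2]>141)&(c[...,2]<149)&(col[...,0]>col[...,2]+50)&(c[...,0]>500)&(c[...,1]>-120)&(c[...,1]<150)
    f=c[...,:2]@np.stack([X,Y],1); F=f[b]
    print(F.min(0),np.percentile(F,[1,99],axis=0))
    x0=F[:,0].min()
    g=F[(F[:,0]>x0+20)&(F[:,0]<x0+55)]; h,e=np.histogram(g[:,1],np.arange(-65,170,2)); print("Y",[(int(a),int(n)) for a,n in zip(e,h) if n])
    ym=np.median(F[:,1]); 
    g=F; h,e=np.histogram(g[:,0],np.arange(490,680,2)); print("X",[(int(a),int(n)) for a,n in zip(e,h) if n])
    print(P[:,:2]@X).mean() if 0 else print("railx",np.percentile(P[:,:2]@X,[2,50,98]))
E
```

```text
rail 3207 (array([552.1, 106.4]), array([286.3,  39.9]), 83.2) 137.72555127645853
rail az 83.34369
[526.68774991  35.55710575] [[526.89557684  44.2661329 ]
 [634.26430429 164.11162409]]
Y [(43, 48), (45, 69), (47, 73), (49, 71), (93, 13), (95, 58), (97, 57), (99, 60), (101, 60), (103, 60), (105, 66), (107, 71), (109, 70), (111, 71), (113, 46), (157, 50), (159, 67), (161, 73), (163, 50)]
X [(526, 211), (528, 278), (530, 267), (532, 85), (534, 74), (536, 73), (538, 76), (540, 71), (542, 69), (544, 73), (546, 69), (548, 71), (550, 74), (552, 72), (554, 73), (556, 70), (558, 70), (560, 68), (562, 67), (564, 64), (566, 70), (568, 69), (570, 70), (572, 69), (574, 60), (576, 56), (578, 38), (580, 36), (582, 26), (584, 27), (586, 27), (588, 27), (590, 27), (592, 85), (594, 125), (596, 113), (598, 104), (600, 103), (602, 99), (604, 30), (606, 24), (608, 24), (610, 26), (612, 21), (614, 27), (616, 24), (618, 26), (620, 25), (622, 24), (624, 23), (626, 9), (628, 12), (630, 11), (632, 10), (634, 12), (636, 12), (638, 10), (640, 4)]
railx [516.00934208 520.65377241 539.67853131]
```

play_rows([
  [[0.0517, 0.0205, 0, 0, 0, 0, -1], [0.0517, 0.0205, 0, 0, 0, 0, -1], [0.0517, 0.0205, -0.03, 0, 0, 0.05, -1], [0, 0, -0.08, 0, 0, 0, -1], [0, 0, -0.08, 0, 0, 0, -1], [0, 0, -0.05, 0, 0, 0, -1], [0, 0, 0, 0, 0, 0, -1], [0, 0, -0.02, 0, 0, 0, -1], [0, 0, -0.02, 0, 0, 0, -1], [0, 0, -0.01, 0, 0, 0, -1], [0, 0, 0, 0, 0, 0, -1], [0, 0, 0, 0, 0, 0, -1]],
])

```text
clock: 8.78
tcp_pos: [648.0, 61.7, 153.8]
tcp_rot: [0.184, 3.136, 0.0]
ft_force: [-0.1, 0.5, -2.0]
gripper_width: 0.413
finger_force: 74.8
```

play_rows([
  [[-0.002, -0.003, -0.006, 0, 0, 0, -1], [0, 0, -0.004, 0, 0, 0, -1], [0, 0, 0, 0, 0, 0, -1], [0, 0, 0, 0, 0, 0, -1]],
])

```text
clock: 9.28
tcp_pos: [646.7, 60.3, 148.4]
tcp_rot: [-0.184, -3.136, -0.0]
ft_force: [0.5, 0.7, -1.3]
gripper_width: 0.41
finger_force: 75.3
```

play_rows([
  [[0, 0, -0.001, 0, 0, 0, -1], [0, 0, 0, 0, 0, 0, 0.22], [0, 0, 0, 0, 0, 0, 0.22], [0, 0, 0, 0, 0, 0, 0.22], [0, 0, 0.02, 0, 0, 0, 0.22], [0, 0, 0.06, 0, 0, 0, 0.22], [0, 0, 0.1, 0, 0, 0, 0.22], [0, 0, 0.1, 0, 0, 0, 0.4], [-0.04, -0.09, 0.03, 0, 0, 0.2, 0.5], [-0.04, -0.09, 0.03, 0, 0, 0.2, 0.5], [-0.04, -0.09, 0.03, 0, 0, 0.2, 0.5], [-0.04, -0.09, 0.03, 0, 0, 0.2, 0.5], [-0.04, -0.09, 0, 0, 0, 0, 0.5], [-0.04, -0.09, 0, 0, 0, 0, 0.5], [-0.04, -0.09, 0, 0, 0, 0, 0.5], [-0.04, -0.09, 0, 0, 0, 0, 0.5], [0, 0, 0, 0, 0, 0, 0.5], [0, 0, 0, 0, 0, 0, 0.5]],
])

```text
clock: 11.52
tcp_pos: [487.0, -299.3, 348.4]
tcp_rot: [0.053, 3.14, 0.001]
ft_force: [0.4, 0.5, 1.4]
gripper_width: 0.749
finger_force: 0.0
```

```bash
python3 - <<'E'
from h import *
p=snap("wrist"); s=p["s"]; print(s["clock"],s["tcp_pos"],az(s)); cans(p)
p=snap("scene"); c=cloud(p); m=(abs(c[...,2]-181)<6)&(np.hypot(c[...,0]-646,c[...,1]-60)<45); print("placed",m.sum(),rect(c[m]),np.percentile(c[m][:,2],[5,50,95]))
E
```

```text
11.525 [ 486.98435649 -299.34420305  348.41479316] (np.float64(88.08324255659103), np.float64(0.06363763327344961))
[305.  62.] 1026 [195. 150. 245.] (array([ 347.8, -264.7]), array([54.5, 35.7]), -30.2) 53.0
[114. 216.] 793 [118.  47.  13.] (array([ 572.9, -550.5]), array([325.7,   3.6]), -0.1) 52.0
[247. 143.] 817 [226. 214. 213.] (array([ 447.9, -346.4]), array([52.9, 36. ]), -1.3) 52.7
[237. 214.] 672 [223. 211. 210.] (array([ 551.7, -367.2]), array([53.8, 36.3]), 16.5) 52.7
placed 157 (array([644.8,  59.1]), array([53.6, 39.1]), -9.4) [176.53712476 182.36356839 185.97683239]
```

play_rows([
  [[-0.0195, -0.0236, -0.1, 0, 0, 0.02, 0.5], [-0.0195, -0.0236, -0.1, 0, 0, 0.02, 0.5], [-0.0195, -0.0236, -0.1, 0, 0, 0.02, 0.5], [-0.0195, -0.0236, -0.1, 0, 0, 0.02, 0.5], [0, 0, -0.1, 0, 0, 0, 0.5], [0, 0, -0.08, 0, 0, 0, 0.5], [0, 0, -0.05, 0, 0, 0, 0.5], [0, 0, -0.02, 0, 0, 0, 0.5], [0, 0, -0.009, 0, 0, 0, 0.5], [0, 0, 0, 0, 0, 0, 0.5], [0, 0, 0, 0, 0, 0, 0.5], [0, 0, 0, 0, 0, 0, -1], [0, 0, 0, 0, 0, 0, -1], [0, 0, 0, 0, 0, 0, -1], [0, 0, 0, 0, 0, 0, -1], [0, 0, 0, 0, 0, 0, -1]],
])

```text
clock: 13.62
tcp_pos: [448.1, -347.3, 19.2]
tcp_rot: [0.039, 3.14, -0.001]
ft_force: [-0.5, 0.6, 6.2]
gripper_width: 0.413
finger_force: 70.7
```

play_rows([
  [[0, 0, 0.04, 0, 0, 0, -1], [0, 0, 0.1, 0, 0, 0, -1], [0, 0, 0.1, 0, 0, 0, -1], [0, 0, 0.1, 0, 0, 0, -1], [0, 0, 0.08, 0, 0, 0, -1], [0.0316, 0.104, 0, 0, 0, -0.108, -1], [0.0316, 0.104, 0, 0, 0, -0.108, -1], [0.0316, 0.104, 0, 0, 0, -0.108, -1], [0.0316, 0.104, 0, 0, 0, -0.108, -1], [0.0316, 0.104, 0, 0, 0, -0.108, -1], [0.0316, 0.104, 0, 0, 0, -0.108, -1], [0.0316, 0.104, 0, 0, 0, -0.108, -1], [0.0316, 0.104, 0, 0, 0, -0.108, -1], [0, 0, 0, 0, 0, 0, -1], [0, 0, -0.05, 0, 0, 0, -1], [0, 0, -0.05, 0, 0, 0, -1], [0, 0, 0, 0, 0, 0, -1], [0, 0, 0, 0, 0, 0, -1]],
])

```text
clock: 15.88
tcp_pos: [574.5, 68.4, 179.1]
tcp_rot: [0.182, 3.136, -0.0]
ft_force: [-0.2, 0.7, -0.3]
gripper_width: 0.413
finger_force: 70.4
```

play_rows([
  [[0, 0, -0.03, 0, 0, 0, -1], [0, 0, -0.02, 0, 0, 0, -1], [0, 0, -0.008, 0, 0, 0, -1], [0, 0, -0.003, 0, 0, 0, -1], [0, 0, 0, 0, 0, 0, -1], [0, 0, 0, 0, 0, 0, -1]],
])

```text
clock: 16.62
tcp_pos: [574.3, 69.0, 148.1]
tcp_rot: [0.181, 3.136, 0.0]
ft_force: [-1.1, -0.7, 0.5]
gripper_width: 0.412
finger_force: 70.7
```

play_rows([
  [[0, 0, -0.001, 0, 0, 0, -1], [0, 0, 0, 0, 0, 0, 0.22], [0, 0, 0, 0, 0, 0, 0.22], [0, 0, 0, 0, 0, 0, 0.22], [0, 0, 0.02, 0, 0, 0, 0.22], [0, 0, 0.06, 0, 0, 0, 0.22], [0, 0, 0.1, 0, 0, 0, 0.22], [0, 0, 0.1, 0, 0, 0, 0.4], [-0.01, -0.095, 0.03, 0, 0, 0.53, 0.5], [-0.01, -0.095, 0.03, 0, 0, 0.53, 0.5], [-0.01, -0.095, 0.03, 0, 0, 0.53, 0.5], [-0.01, -0.095, 0.03, 0, 0, 0.53, 0.5], [-0.01, -0.095, 0, 0, 0, 0.53, 0.5], [-0.01, -0.095, 0, 0, 0, 0.53, 0.5], [-0.01, -0.095, 0, 0, 0, 0.53, 0.5], [-0.01, -0.095, 0, 0, 0, 0.53, 0.5], [0, 0, 0, 0, 0, 0, 0.5], [0, 0, 0, 0, 0, 0, 0.5]],
])

```text
clock: 18.88
tcp_pos: [534.2, -310.3, 347.7]
tcp_rot: [-0.513, 3.099, 0.001]
ft_force: [-0.4, 0.0, 0.6]
gripper_width: 0.755
finger_force: 0.0
```

```bash
python3 - <<'E'
from h import *
p=snap("wrist"); s=p["s"]; print(s["clock"],s["tcp_pos"],az(s),s["joint_positions"].round(2)); cans(p)
p=snap("scene"); c=cloud(p)
for x,y in((646,60),(574,69)):
  m=(abs(c[...,2]-181)<6)&(np.hypot(c[...,0]-x,c[...,1]-y)<35); print("placed",m.sum(),rect(c[m]),np.percentile(c[m][:,2],[5,50,95]))
E
```

```text
18.875 [ 534.23892179 -310.31199428  347.69470791] (np.float64(108.80810535975756), np.float64(0.0590459130019853)) [ 0.31  0.49  0.29  1.45 -0.15  1.22  2.51]
[107. 147.] 1085 [117.  47.  13.] (array([ 619. , -550.3]), array([418.7,   2.8]), 0.0) 52.1
[362.  43.] 1049 [190. 145. 242.] (array([ 347.9, -265. ]), array([53.7, 36.3]), -30.1) 52.8
[239. 168.] 766 [225. 213. 212.] (array([ 551.6, -367.4]), array([52.8, 35.9]), 19.5) 52.8
[290. 357.] 419 [118. 114. 110.] (array([ 837.6, -180.3]), array([201.4,  54.7]), -74.7) 49.7
placed 162 (array([645.2,  59.5]), array([53.2, 37. ]), -2.5) [177.07702696 182.34880285 186.0335409 ]
placed 134 (array([573.4,  67.1]), array([53.1, 35.6]), -1.0) [177.09942755 182.61432801 185.5701817 ]
```

play_rows([
  [[0.0087, -0.0283, -0.1, 0, 0, 0, 0.5], [0.0087, -0.0283, -0.1, 0, 0, 0, 0.5], [0.0087, -0.0283, -0.1, 0, 0, 0, 0.5], [0.0087, -0.0283, -0.1, 0, 0, 0, 0.5], [0, 0, -0.1, 0, 0, 0, 0.5], [0, 0, -0.08, 0, 0, 0, 0.5], [0, 0, -0.05, 0, 0, 0, 0.5], [0, 0, -0.018, 0, 0, 0, 0.5], [0, 0, -0.009, 0, 0, 0, 0.5], [0, 0, 0, 0, 0, 0, 0.5], [0, 0, 0, 0, 0, 0, 0.5], [0, 0, 0, 0, 0, 0, -1], [0, 0, 0, 0, 0, 0, -1], [0, 0, 0, 0, 0, 0, -1], [0, 0, 0, 0, 0, 0, -1], [0, 0, 0, 0, 0, 0, -1]],
])

```text
clock: 20.98
tcp_pos: [552.0, -368.0, 19.7]
tcp_rot: [-0.514, 3.098, -0.001]
ft_force: [-0.8, 1.3, 5.1]
gripper_width: 0.417
finger_force: 70.8
```

play_rows([
  [[0, 0, 0.04, 0, 0, 0, -1], [0, 0, 0.1, 0, 0, 0, -1], [0, 0, 0.1, 0, 0, 0, -1], [0, 0, 0.1, 0, 0, 0, -1], [0, 0, 0.08, 0, 0, 0, -1], [0.0216, 0.0911, 0, 0, 0, -0.531, -1], [0.0216, 0.0911, 0, 0, 0, -0.531, -1], [0.0216, 0.0911, 0, 0, 0, -0.531, -1], [0.0216, 0.0911, 0, 0, 0, -0.531, -1], [0.0216, 0.0911, 0, 0, 0, -0.531, -1], [0.0216, 0.0911, 0, 0, 0, -0.531, -1], [0.0216, 0.0911, 0, 0, 0, -0.531, -1], [0.0216, 0.0911, 0, 0, 0, -0.531, -1], [0, 0, 0, 0, 0, 0, -1], [0, 0, -0.05, 0, 0, 0, -1], [0, 0, -0.05, 0, 0, 0, -1], [0, 0, 0, 0, 0, 0, -1], [0, 0, 0, 0, 0, 0, -1]],
])

```text
clock: 23.22
tcp_pos: [638.4, -3.8, 180.1]
tcp_rot: [0.183, 3.135, -0.0]
ft_force: [0.1, -0.0, -0.5]
gripper_width: 0.413
finger_force: 70.4
```

```bash
python3 - <<'E'
from h import *
p=snap("scene"); s=p["s"]; print(az(s)); c=cloud(p)
for x,y in((646,60),(574,69)):
  m=(abs(c[...,2]-181)<6)&(np.hypot(c[...,0]-x,c[...,1]-y)<35); print("placed",m.sum(),rect(c[m]),np.percentile(c[m][:,2],[5,50,95]))
p=snap("wrist"); cv2.imwrite("pics/w3.png",p["color"])
E
```

```text
(np.float64(83.30584131644001), np.float64(0.0791010017800334))
placed 80 (array([657.9,  57.6]), array([37.6, 27.7]), 72.4) [176.86390625 182.27139165 185.85286029]
placed 36 (array([553.8,  63.5]), array([34.3, 12. ]), -58.5) [176.08230953 182.24187585 185.22408454]
```

View pics/w3.png

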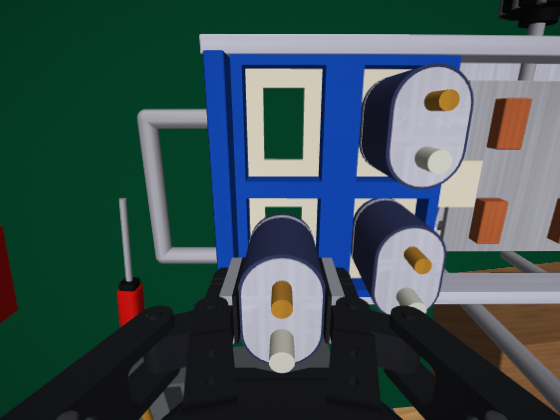

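play_rows([
  [[0, 0, -0.03, 0, 0, 0, -1], [0, 0, -0.02, 0, 0, 0, -1], [0, 0, -0.009, 0, 0, 0, -1], [0, 0, -0.003, 0, 0, 0, -1], [0, 0, 0, 0, 0, 0, -1], [0, 0, 0, 0, 0, 0, -1]],
])

```text
clock: 24.08
tcp_pos: [638.1, -3.5, 154.4]
tcp_rot: [0.183, 3.134, 0.003]
ft_force: [-14.4, 3.9, 42.4]
gripper_width: 0.411
finger_force: 95.0
```

play_rows([
  [[0, 0, 0.03, 0, 0, 0, -1], [0, 0, 0.06, 0, 0, 0, -1], [0, 0, 0, 0, 0, 0, -1], [0, 0, 0, 0, 0, 0, -1]],
])

```text
clock: 24.58
tcp_pos: [637.1, -3.0, 191.5]
tcp_rot: [-0.182, -3.134, -0.0]
ft_force: [-0.2, 0.6, -1.9]
gripper_width: 0.413
finger_force: 70.4
```

```bash
python3 - <<'E'
from h import *
p=snap("wrist"); s=p["s"]; print(s["tcp_pos"],az(s)); c=cloud(p); col=p["color"].astype(int)
tz=s["tcp_pos"][2]; R=Ro.from_rotvec(s["tcp_rot"]).as_matrix(); l=(c-s["tcp_pos"])@R
m=(abs(l[...,1])<25)&(abs(l[...,0])<45)&(l[...,2]<-15)&(l[...,2]>-50)&(col.min(2)>150)&(np.ptp(col,axis=2)<45)
k,L,st,ce=cv2.connectedComponentsWithStats(m.astype(np.uint8)); i=1+np.argmax(st[1:,4]); P=l[L==i]; 
print(len(P),P.min(0),P.max(0),np.percentile(P,[5,50,95],axis=0)); A=np.c_[P[:,:2],np.ones(len(P))]; print("plane",np.linalg.lstsq(A,P[:,2],rcond=None)[0])
cv2.imwrite("pics/w4.png",p["color"])
E
```

```text
[637.13774821  -2.97267912 191.53675914] (np.float64(83.34226602825828), np.float64(0.12092738689118784))
6081 [-25.38294307 -16.94645116 -48.28596099] [ 24.95043653  15.99013746 -31.34099013] [[-18.25854748 -14.76654685 -46.3472147 ]
 [  0.65847041  -0.2538428  -33.3452353 ]
 [ 21.14269743  13.78320265 -32.45404703]]
plane [ 7.99481353e-02  8.52444841e-04 -3.43423291e+01]
```

View pics/w4.png

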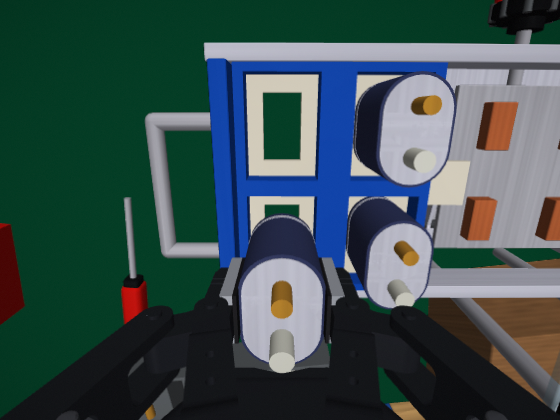

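```bash
python3 - <<'E'
from h import *
d=np.load("w2.npz")
t=np.radians(-6.7); X=np.array([np.cos(t),np.sin(t)]); Y=np.array([-np.sin(t),np.cos(t)]); M=np.stack([X,Y],1)
def rep(c,col,n):
    f=(c[...,:2]-[606.4,32.6])@M
    b=(col[...,0]>col[...,2]+50)&(c[...,2]>100)&(abs(f[...,0])<80)
    for y in range(-80,-46,3):
        q=b&(f[...,1]>=y)&(f[...,1]<y+3)
        if q.sum()>3: print(n,y,q.sum(),np.percentile(c[...,2][q],[5,50,95]).round(1),np.percentile(f[...,0][q],[2,98]).round())
    r=(c[...,2]>100)&(c[...,2]<200)&(abs(f[...,0])<110)&(f[...,1]<-85)&(f[...,1]>-130)
    print("handle",np.percentile(np.c_[f[r],c[...,2][r]],[2,50,98],axis=0).round(1))
rep(d["c"],d["col"].astype(int),"w2")
p=snap("wrist"); rep(cloud(p),p["color"].astype(int),"now")
c=cloud(p); f=(c[...,:2]-[606.4,32.6])@M
# pocket2 visible wall edges
b=(p["color"][...,0].astype(int)>p["color"][...,2].astype(int)+50)&(abs(c[...,2]-145)<4)
F=f[b]; h,e=np.histogram(F[(F[:,1]>-50)&(F[:,1]<-14)&(F[:,0]<2)][:,0],np.arange(-80,80,2)); print([(int(a),int(n)) for a,n in zip(e,h) if n])
h,e=np.histogram(F[(F[:,0]>-60)&(F[:,0]<-15)][:,1],np.arange(-80,80,2)); print([(int(a),int(n)) for a,n in zip(e,h) if n])
for s in(1,-1):
  m=(abs(c[...,2]-181)<5)&(np.hypot(f[...,0]-36*s,f[...,1]-32)<36); print(rect(np.c_[f[m],c[...,2][m]]),m.sum())
E
```

```text
w2 -71 169 [161.6 163.2 164.2] [-70.  28.]
w2 -68 346 [160.8 163.1 164.3] [-70.  27.]
w2 -65 340 [161.5 163.2 164.4] [-70.  27.]
w2 -62 648 [144.8 158.6 164. ] [-70.  25.]
w2 -59 288 [144.1 145.2 146.3] [-71.  25.]
w2 -56 360 [136.2 144.7 146.3] [-70.  26.]
w2 -53 65 [134.3 144.8 146. ] [-71.   5.]
w2 -50 62 [134.5 145.2 146.2] [-71.   5.]
w2 -47 62 [133.9 144.8 146.1] [-71.   5.]
handle [[ -43.5 -108.8  149. ]
 [  -3.5 -101.9  153.4]
 [  42.4  -86.3  155.3]]
now -71 756 [162.2 163.2 164.3] [-68.  42.]
now -68 1129 [162.2 163.4 164.4] [-68.  42.]
now -65 1112 [162.3 163.3 164.4] [-68.  39.]
now -62 1987 [144.8 157.5 163.9] [-68.  39.]
now -59 968 [144.3 145.4 146.4] [-69.  43.]
now -56 960 [135.3 144.9 146.3] [-69.  37.]
now -53 161 [135.9 145.2 146.5] [-71.  23.]
now -50 171 [136.4 145.1 146.7] [-71.  21.]
now -47 170 [135.7 145.  146.4] [-71.   6.]
handle [[ -43.3 -109.1  149.1]
 [  -6.7 -102.2  153.5]
 [  42.5  -86.2  155.3]]
[(-72, 129), (-70, 258), (-68, 256), (-66, 68), (-6, 100), (-4, 194), (-2, 195), (0, 186)]
[(-62, 101), (-60, 266), (-58, 281), (-56, 315), (-54, 1), (-12, 84), (-10, 271), (-8, 282), (-6, 272), (-4, 275), (-2, 269), (0, 279), (2, 264), (4, 281), (6, 273), (8, 251), (10, 2)]
(array([36.3, 31.3]), array([54.9, 36.6]), 0.5) 4500
(array([-35.4,  31.5]), array([53.8, 36.8]), 0.3) 6708
```

play_rows([
  [[0.002, -0.003, -0.03, 0, 0, 0, -1], [0, 0, -0.03, 0, 0, 0, -1], [0, 0, -0.008, 0, 0, 0, -1], [0, 0, 0, 0, 0, 0, -1], [0, 0, 0, 0, 0, 0, -1]],
])

```text
clock: 25.3
tcp_pos: [639.3, -4.8, 159.3]
tcp_rot: [0.183, 3.136, -0.0]
ft_force: [0.6, -0.4, -2.6]
gripper_width: 0.412
finger_force: 70.4
```

play_rows([
  [[-0.002, 0, -0.006, 0, 0, 0, -1], [0, 0, 0, 0, 0, 0, -1], [0, 0, 0, 0, 0, 0, -1]],
])

```text
clock: 25.68
tcp_pos: [638.0, -4.6, 156.0]
tcp_rot: [0.182, 3.136, 0.0]
ft_force: [-0.5, -0.3, -2.7]
gripper_width: 0.414
finger_force: 70.4
```

play_rows([
  [[0, 0, 0, 0, 0, 0, 0.0], [0, 0, 0, 0, 0, 0, 0.1], [0, 0, 0, 0, 0, 0, 0.15], [0, 0, 0, 0, 0, 0, 0.15], [0, 0, 0.02, 0, 0, 0, 0.15], [0, 0, 0.06, 0, 0, 0, 0.15], [0, 0, 0.1, 0, 0, 0, 0.15], [-0.04, -0.04, 0.1, 0, 0, 0, 0.15], [-0.06, -0.06, 0.08, 0, 0, 0, 0.15], [-0.06, -0.06, 0, 0, 0, 0, 0.15], [0, 0, 0, 0, 0, 0, 0.15], [0, 0, 0, 0, 0, 0, 0.15]],
])

```text
clock: 27.18
tcp_pos: [558.1, -84.9, 336.6]
tcp_rot: [0.183, 3.135, 0.0]
ft_force: [1.0, 1.5, 0.0]
gripper_width: 0.577
finger_force: 0.0
```

```bash
python3 - <<'E'
from h import *
p=snap("wrist"); s=p["s"]; print(s["clock"],s["tcp_pos"]); c=cloud(p)
cans(p,129)
cv2.imwrite("pics/w5.png",p["color"])
E
```

```text
27.175 [558.14018975 -84.8547749  336.55892435]
[432. 192.] 1497 [207. 195. 194.] (array([574.1,  63.8]), array([54. , 36.4]), -8.1) 181.5
[363. 254.] 1033 [205. 191. 189.] (array([633.6,  -5.2]), array([47. , 39.4]), 46.5) 181.7
[421. 257.] 1239 [200. 188. 187.] (array([645.2,  55. ]), array([53.6, 36.3]), -7.9) 181.6
```

View pics/w5.png

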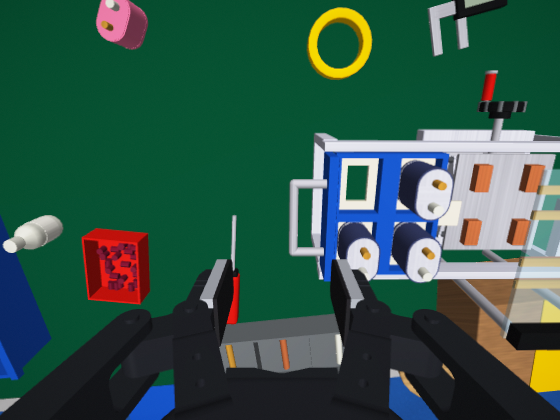

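play_rows([
  [[0.03, -0.034, 0, 0, 0, 0, -1], [0.03, -0.034, -0.08, 0, 0, 0, -1], [0, 0, -0.1, 0, 0, 0, -1], [0, 0, -0.1, 0, 0, 0, -1], [0, 0, -0.08, 0, 0, 0, -1], [0, 0, -0.036, 0, 0, 0, -1], [0, 0, 0, 0, 0, 0, -1], [0, 0, 0, 0, 0, 0, -1], [0, 0, 0, 0, 0, 0, -1]],
])

```text
clock: 28.35
tcp_pos: [589.1, -118.9, 139.5]
tcp_rot: [0.182, 3.133, -0.0]
ft_force: [0.0, 0.3, -0.5]
gripper_width: 0.001
finger_force: 0.0
```

```bash
python3 - <<'E'
from h import *
p=snap("side"); c=cloud(p); s=p["s"]; print(s["tcp_pos"],s["gripper_width"])
t=np.radians(-6.7); M=np.array([[np.cos(t),-np.sin(t)],[np.sin(t),np.cos(t)]])
f=(c[...,:2]-[606.4,32.6])@M; print("tcp f",(s["tcp_pos"][:2]-[606.4,32.6])@M)
r=(c[...,2]>135)&(c[...,2]<165)&(abs(f[...,0])<60)&(f[...,1]<-85)&(f[...,1]>-190)
col=p["color"].astype(int); r&=col.min(2)>110
h,e=np.histogram(f[...,1][r],np.arange(-190,-84,4)); print([(int(a),int(n)) for a,n in zip(e,h) if n])
for n,pp in(("side",p),): 
  b=(abs(c[...,2]-181)<5)&(np.hypot(f[...,0],f[...,1])<75); print(b.sum())
cv2.imwrite("pics/s6.png",cv2.resize(p["color"][120:270,180:380],None,fx=3.5,fy=3.5,interpolation=3))
E
```

```text
[ 589.05300197 -118.91136671  139.54971216] 0.0008147938021641342
tcp f [   0.44841354 -152.50052953]
[(-170, 2), (-166, 2), (-162, 7), (-158, 6), (-154, 4), (-150, 6), (-118, 6), (-114, 35), (-110, 18), (-106, 4), (-102, 3), (-98, 3), (-94, 4), (-90, 4)]
268
```

View pics/s6.png

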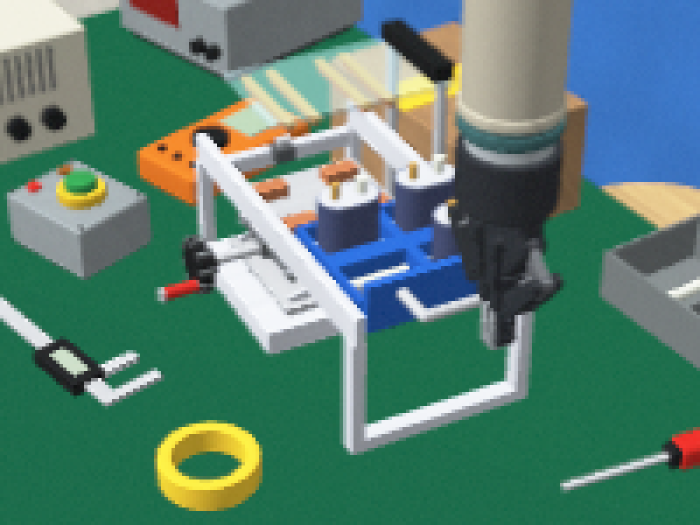

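play_rows([
  [[0.0033, 0.0278, 0, 0, 0, 0, -1], [0.0033, 0.0278, 0, 0, 0, 0, -1], [0.0033, 0.0278, 0, 0, 0, 0, -1], [0.0033, 0.0278, 0, 0, 0, 0, -1], [0.0033, 0.0278, 0, 0, 0, 0, -1], [0.0033, 0.0278, 0, 0, 0, 0, -1], [0.0033, 0.0278, 0, 0, 0, 0, -1], [0.0033, 0.0278, 0, 0, 0, 0, -1], [0.0033, 0.0278, 0, 0, 0, 0, -1], [0.0033, 0.0278, 0, 0, 0, 0, -1], [0.0033, 0.0278, 0, 0, 0, 0, -1], [0, 0, 0, 0, 0, 0, -1], [0, 0, 0, 0, 0, 0, -1]],
])

```text
clock: 30.02
tcp_pos: [605.4, 34.9, 137.4]
tcp_rot: [-0.182, -3.135, -0.001]
ft_force: [0.4, -0.0, 0.8]
gripper_width: 0.002
finger_force: 0.0
```

```bash
cat >> h.py <<'E'
t_=np.radians(-6.7); M=np.array([[np.cos(t_),-np.sin(t_)],[np.sin(t_),np.cos(t_)]])
S0=np.array([606.4,32.6])
def fx(c): return (c[...,:2]-S0)@M
def tops(n):
    p=snap(n); c=cloud(p); f=fx(c); col=p["color"].astype(int)
    m=(c[...,2]>176)&(c[...,2]<187)&(abs(f[...,0])<80)&(abs(f[...,1]-60)<140)
    k,L,st,ce=cv2.connectedComponentsWithStats(m.astype(np.uint8))
    for i in range(1,k):
        if st[i,4]>50: P=np.c_[f,c[...,2]][L==i]; print(n,st[i,4],rect(P),P[:,2].mean().round(1))
    b=(col[...,0]>col[...,2]+50)&(abs(c[...,2]-163)<4)&(abs(f[...,0])<75); 
    if b.sum()>5: print("plate f y",np.percentile(f[...,1][b],[5,50,95]).round(1),b.sum())
    return p
E
python3 - <<'E'
from h import *
for n in("side","scene"): p=tops(n)
s=readout.state(); print("tcp f",(s["tcp_pos"][:2]-S0)@M)
E
```

```text
Traceback (most recent call last):
  File "h.py", line 36, in tops
    if st[i,4]>50: P=np.c_[f,c[...,2]][L==i]; print(n,st[i,4],rect(P),P[:,2].mean().round(1))
                     ~~~~~^^^^^^^^^^^^
ValueError: all the input arrays must have same number of dimensions, but the array at index 0 has 3 dimension(s) and the array at index 1 has 2 dimension(s)
```

```bash
sed -i 's/np.c_\[f,c\[...,2\]\]\[L==i\]/np.dstack([f,c[...,2]])[L==i]/' h.py
python3 - <<'E'
from h import *
for n in("side","scene"): p=tops(n)
s=readout.state(); print("tcp f",(s["tcp_pos"][:2]-S0)@M)
E
```

```text
side 56 (array([-39.9, 153. ]), array([49.4, 30.2]), -30.4) 180.2
plate f y [57.9 62.4 75.7] 81
scene 146 (array([37.2, 94.2]), array([53.5, 40.9]), 1.9) 181.2
plate f y [58.9 62.8 67. ] 56
tcp f [-0.85841138  1.26080482]
```

play_rows([
  [[0.0025, 0.02, 0, 0, 0, 0, -1], [0.0025, 0.02, 0, 0, 0, 0, -1], [0.0018, 0.014, 0, 0, 0, 0, -1], [0, 0, 0, 0, 0, 0, -1], [0, 0, 0, 0, 0, 0, -1]],
])

```text
clock: 30.8
tcp_pos: [609.4, 61.5, 137.9]
tcp_rot: [-0.182, -3.136, -0.0]
ft_force: [-0.1, -3.1, 0.5]
gripper_width: -0.001
finger_force: 1.3
```

play_rows([
  [[0.0006, 0.006, 0, 0, 0, 0, -1], [0, 0, 0, 0, 0, 0, -1], [0.0006, 0.006, 0, 0, 0, 0, -1], [0, 0, 0, 0, 0, 0, -1], [0, 0, 0, 0, 0, 0, -1]],
])

```text
clock: 31.42
tcp_pos: [610.1, 67.7, 137.9]
tcp_rot: [0.182, 3.136, 0.001]
ft_force: [-0.1, -1.7, 0.4]
gripper_width: -0.002
finger_force: 0.9
```

```bash
python3 - <<'E'
from h import *
for n in("side","scene"): p=tops(n)
s=readout.state(); print("tcp f",(s["tcp_pos"][:2]-S0)@M,s["ft_force"])
E
```

```text
plate f y [86.5 90.9 98.3] 76
scene 87 (array([ 37.3, 112.1]), array([54.1, 20. ]), -2.1) 181.2
plate f y [85.4 90.  96. ] 64
tcp f [-0.38391342 35.23712316] [-0.28808124 -0.72063203  1.39414917]
```

play_rows([
  [[0.0006, 0.006, 0, 0, 0, 0, -1], [0, 0, 0, 0, 0, 0, -1], [0, 0, 0, 0, 0, 0, -1]],
])

```text
clock: 31.9
tcp_pos: [610.1, 67.9, 137.9]
tcp_rot: [-0.185, -3.136, 0.004]
ft_force: [-0.7, -6.0, 1.5]
gripper_width: 0.001
finger_force: 3.0
```

play_rows([
  [[0.0006, 0.006, 0, 0, 0, 0, -1], [0, 0, 0, 0, 0, 0, -1], [0, 0, 0, 0, 0, 0, -1]],
])

```text
clock: 32.28
tcp_pos: [610.1, 68.1, 138.0]
tcp_rot: [-0.187, -3.135, 0.009]
ft_force: [-2.9, -10.1, 1.8]
gripper_width: -0.003
finger_force: 5.3
```

play_rows([
  [[-0.008, -0.07, 0, 0, 0, 0, -1], [0, 0, 0.1, 0, 0, 0, -1], [0, 0, 0.1, 0, 0, 0, -1], [0, 0, 0.1, 0, 0, 0, -1], [-0.08, 0.02, 0.04, 0, 0, 0, -1], [-0.08, 0.06, 0, 0, 0, 0, -1], [-0.08, 0.1, 0, 0, 0, 0, -1], [0, 0.1, 0, 0, 0, 0, -0.2], [0, 0.04, -0.05, 0, 0, 0, -0.2], [0, 0, 0, 0, 0, 0, -0.2], [0, 0, 0, 0, 0, 0, -0.2]],
])

```text
clock: 33.65
tcp_pos: [488.0, 196.0, 283.5]
tcp_rot: [0.185, 3.136, -0.0]
ft_force: [0.1, -0.1, -0.1]
gripper_width: 0.4
finger_force: 0.0
```

```bash
python3 - <<'E'
from h import *
for n in("side","scene"): p=tops(n)
p=snap("wrist"); s=p["s"]; c=cloud(p); f=fx(c)-[0,156]; col=p["color"].astype(int); print(s["clock"],s["tcp_pos"],az(s))
r=(col[...,2]>110)&(col[...,1]<70)&(col[...,0]<70)&(c[...,2]<120)&(abs(f[...,0]+150)<60)&(abs(f[...,1])<60)
P=np.dstack([f,c[...,2]])[r]; print("peg",len(P)); 
if len(P): print(np.percentile(P,[2,50,98],axis=0).round(1))
o=(col[...,2]>col[...,0]+40)&(abs(f[...,0])<60)&(abs(f[...,1])<60)&(c[...,2]<140)&(c[...,2]>90); P=np.dstack([f,c[...,2]])[o]; print("pads",len(P), np.percentile(P,[2,50,98],axis=0).round(1) if len(P) else "")
cv2.imwrite("pics/w7.png",p["color"])
E
```

```text
side 104 (array([ 33.8, 121.7]), array([48. , 44.8]), -43.1) 181.6
plate f y [85.4 91.6 99.8] 132
scene 90 (array([ 35.2, 112.9]), array([54.9, 21.1]), -9.3) 181.2
plate f y [85.2 90.2 95.9] 129
33.75 [488.41213618 195.59781801 283.86608084] (np.float64(83.19254816369475), np.float64(0.08122650425662564))
peg 229
[[-158.8  -17.5   50.2]
 [-144.3  -12.5   54.2]
 [-129.3   -7.7   56.5]]
pads 280 [[-41.4 -38.3 101. ]
 [-30.1 -29.9 102.5]
 [-18.6 -20.8 103.9]]
```

View pics/w7.png

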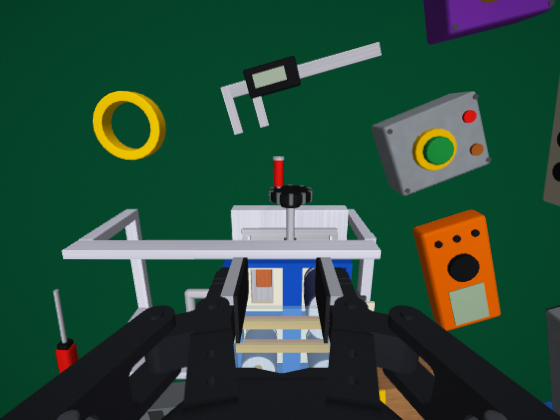

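```bash
python3 - <<'E'
from h import *
for n in("wrist","side"):
    p=snap(n); c=cloud(p); f=fx(c)-[0,156]; col=p["color"].astype(int)
    Q=np.dstack([f,c[...,2]])
    m=(col.max(2)<75)&(abs(f[...,0]+125)<16)&(abs(f[...,1])<32)&(c[...,2]<110)&(c[...,2]>15)
    P=Q[m]; print(n,"disc",len(P),np.percentile(P,[1,50,99],axis=0).round(1))
    if len(P):
        for a in range(-30,32,6):
            q=P[(P[:,1]>=a)&(P[:,1]<a+6)]
            if len(q): print(a,len(q),q[:,2].max().round(1),q[:,2].min().round(1))
    r=(col[...,2]>110)&(col[...,1]<70)&(col[...,0]<70)&(c[...,2]<120)&(abs(f[...,0]+150)<60)&(abs(f[...,1])<60); P=Q[r]; print("peg",len(P),np.percentile(P,[2,50,98],axis=0).round(1))
    sh=(col.min(2)>100)&(abs(f[...,0]+100)<14)&(abs(f[...,1])<14)&(c[...,2]>30)&(c[...,2]<120); P=Q[sh]; print("shaft",len(P),np.percentile(P,[2,50,98],axis=0).round(1))
E
```

```text
wrist disc 624 [[-133.4  -21.8   39. ]
 [-125.7    2.4   74.4]
 [-109.5   27.7   86.2]]
-24 52 76.6 55.1
-18 49 81.9 50.7
-12 90 85.2 39.6
-6 102 87.0 38.2
0 64 87.5 39.0
6 107 86.5 38.1
12 63 84.3 38.2
18 72 82.2 44.5
24 25 73.3 51.7
peg 229 [[-158.9  -17.3   51.3]
 [-144.2  -12.3   54.3]
 [-128.9   -7.5   56.3]]
shaft 119 [[-103.6   -2.6   59.5]
 [ -95.2    2.2   63.9]
 [ -86.8    7.2   65.6]]
side disc 80 [[-127.8  -25.3   43.3]
 [-125.2   -6.7   66.1]
 [-113.3   24.9   86. ]]
-30 3 66.3 58.6
-24 17 81.3 43.3
-18 11 79.5 43.5
-12 10 85.9 43.0
-6 12 85.7 59.0
0 5 86.6 50.3
6 9 76.3 44.6
12 7 75.7 46.1
18 3 65.0 49.3
24 3 68.1 56.9
peg 28 [[-157.2  -20.7   47.1]
 [-143.1  -15.1   52. ]
 [-129.9  -10.8   57. ]]
shaft 24 [[-107.6   -7.8   55.3]
 [ -97.5   -1.1   62.4]
 [ -86.9    6.7   72.4]]
```

play_rows([
  [[-0.01, -0.0034, -0.1, 0, 0, 0, -0.2], [-0.01, -0.0034, -0.1, 0, 0, 0, -0.2], [0, 0, -0.1, 0, 0, 0, -0.2], [0, 0, -0.08, 0, 0, 0, -0.2], [0, 0, -0.06, 0, 0, 0, -0.2], [0, 0, -0.04, 0, 0, 0, -0.2], [0, 0, -0.02, 0, 0, 0, -0.2], [0, 0, 0, 0, 0, 0, -0.2], [0, 0, 0, 0, 0, 0, -0.2], [0, 0, 0, 0, 0, 0, -1], [0, 0, 0, 0, 0, 0, -1], [0, 0, 0, 0, 0, 0, -1], [0, 0, 0, 0, 0, 0, -1]],
], newtons=30)

```text
clock: 35.52
tcp_pos: [478.0, 193.5, 33.2]
tcp_rot: [0.183, 3.135, 0.0]
ft_force: [-0.6, -1.4, 2.5]
gripper_width: 0.127
finger_force: 29.4
```

```bash
python3 - <<'E'
from h import *
s=readout.state(); print(s["tcp_pos"],(s["tcp_pos"][:2]-S0)@M-[0,156],s["ft_force"],s["joint_positions"].round(2))
a0=2.195; n=12
cc=lambda a:np.array([-18*np.sin(a),.3185*a+18*np.cos(a)])
# rows of n per turn, start at a0
for k in range(n):
    d=cc(a0+2*np.pi*(k+1)/n)-cc(a0+2*np.pi*k/n)
    print([round(v/500,4) for v in(.1167*d[0],.9932*d[0],d[1])])
E
```

```text
[478.04872076 193.52359126  33.22156623] [-146.24979738  -11.1502507 ] [-0.61021353 -1.43243961  2.51157517] [-0.59  0.77  0.23  2.04 -0.45  0.38  1.46]
[np.float64(0.0017), np.float64(0.0143), np.float64(-0.0115)]
[np.float64(0.0021), np.float64(0.0183), np.float64(-0.0027)]
[np.float64(0.002), np.float64(0.0173), np.float64(0.0069)]
[np.float64(0.0014), np.float64(0.0117), np.float64(0.0148)]
[np.float64(0.0003), np.float64(0.003), np.float64(0.0187)]
[np.float64(-0.0008), np.float64(-0.0066), np.float64(0.0178)]
[np.float64(-0.0017), np.float64(-0.0143), np.float64(0.0121)]
[np.float64(-0.0021), np.float64(-0.0183), np.float64(0.0033)]
[np.float64(-0.002), np.float64(-0.0173), np.float64(-0.0063)]
[np.float64(-0.0014), np.float64(-0.0117), np.float64(-0.0141)]
[np.float64(-0.0003), np.float64(-0.003), np.float64(-0.0181)]
[np.float64(0.0008), np.float64(0.0066), np.float64(-0.0171)]
```

play_rows([
  [[0.0017, 0.0143, -0.0115, 0, 0, 0, -1], [0.0021, 0.0183, -0.0027, 0, 0, 0, -1], [0.002, 0.0173, 0.0069, 0, 0, 0, -1], [0.0014, 0.0117, 0.0148, 0, 0, 0, -1], [0.0003, 0.003, 0.0187, 0, 0, 0, -1], [-0.0008, -0.0066, 0.0179, 0, 0, 0, -1]],
])

```text
clock: 36.28
tcp_pos: [481.5, 223.1, 54.9]
tcp_rot: [0.181, 3.135, 0.0]
ft_force: [3.2, -3.7, -6.9]
gripper_width: 0.127
finger_force: 29.1
```

```bash
python3 - <<'E'
from h import *
s=readout.state(); print(s["tcp_pos"],(s["tcp_pos"][:2]-S0)@M-[0,156],s["ft_force"],s["joint_positions"].round(2),s["gripper_width"],s["finger_force"])
E
```

```text
[481.50566413 223.07392613  54.88545755] [-146.26412204   18.60159871] [ 3.22360823 -3.73677664 -6.85928199] [-0.67  0.75  0.28  1.99 -0.44  0.45  1.4 ] 0.12683027100995342 29.13778692483902
```

play_rows([
  [[-0.0017, -0.0143, 0.0121, 0, 0, 0, -1], [-0.0021, -0.0183, 0.0033, 0, 0, 0, -1], [-0.002, -0.0173, -0.0063, 0, 0, 0, -1], [-0.0014, -0.0117, -0.014, 0, 0, 0, -1], [-0.0003, -0.003, -0.0181, 0, 0, 0, -1], [0.0008, 0.0066, -0.0171, 0, 0, 0, -1], [0.0017, 0.0143, -0.0115, 0, 0, 0, -1], [0.0021, 0.0183, -0.0027, 0, 0, 0, -1], [0.002, 0.0173, 0.0069, 0, 0, 0, -1], [0.0014, 0.0117, 0.0148, 0, 0, 0, -1], [0.0003, 0.003, 0.0187, 0, 0, 0, -1], [-0.0008, -0.0066, 0.0179, 0, 0, 0, -1], [-0.0017, -0.0143, 0.0121, 0, 0, 0, -1], [-0.0021, -0.0183, 0.0033, 0, 0, 0, -1], [-0.002, -0.0173, -0.0063, 0, 0, 0, -1], [-0.0014, -0.0117, -0.014, 0, 0, 0, -1], [-0.0003, -0.003, -0.0181, 0, 0, 0, -1], [0.0008, 0.0066, -0.0171, 0, 0, 0, -1], [0, 0, 0, 0, 0, 0, -1], [0, 0, 0, 0, 0, 0, -1]],
])

```text
clock: 38.78
tcp_pos: [478.0, 194.3, 36.5]
tcp_rot: [0.181, 3.136, 0.001]
ft_force: [4.8, 1.0, -2.5]
gripper_width: 0.126
finger_force: 29.7
```

```bash
python3 - <<'E'
from h import *
p=snap("wrist"); s=p["s"]; print(s["tcp_pos"],(s["tcp_pos"][:2]-S0)@M-[0,156],s["ft_force"],s["joint_positions"].round(2),s["gripper_width"],s["finger_force"])
p=snap("side"); c=cloud(p); f=fx(c)-[0,156]; col=p["color"].astype(int); Q=np.dstack([f,c[...,2]])
m=(col.max(2)<75)&(abs(f[...,0]+125)<16)&(abs(f[...,1])<32)&(c[...,2]<110)&(c[...,2]>15); print(np.percentile(Q[m],[1,50,99],axis=0).round(1))
E
```

```text
[478.03773901 194.32407002  36.50444871] [-146.35409658  -10.35651993] [ 4.80306272  1.02620652 -2.49278088] [-0.6   0.77  0.24  2.04 -0.46  0.38  1.46] 0.12575359053004978 29.73535716533661
[[-137.1  -24.3   44.6]
 [-120.1  -18.7   60.3]
 [-109.5   -9.4   79.6]]
```

play_rows([
  [[0.0017, 0.0143, -0.0115, 0, 0, 0, -1], [0.0021, 0.0183, -0.0027, 0, 0, 0, -1], [0.002, 0.0173, 0.0069, 0, 0, 0, -1], [0.0014, 0.0117, 0.0148, 0, 0, 0, -1], [0.0003, 0.003, 0.0187, 0, 0, 0, -1], [-0.0008, -0.0066, 0.0179, 0, 0, 0, -1], [-0.0017, -0.0143, 0.0121, 0, 0, 0, -1], [-0.0021, -0.0183, 0.0033, 0, 0, 0, -1], [-0.002, -0.0173, -0.0063, 0, 0, 0, -1], [-0.0014, -0.0117, -0.014, 0, 0, 0, -1], [-0.0003, -0.003, -0.0181, 0, 0, 0, -1], [0.0008, 0.0066, -0.0171, 0, 0, 0, -1], [0.0017, 0.0143, -0.0115, 0, 0, 0, -1], [0.0021, 0.0183, -0.0027, 0, 0, 0, -1], [0.002, 0.0173, 0.0069, 0, 0, 0, -1], [0.0014, 0.0117, 0.0148, 0, 0, 0, -1], [0.0003, 0.003, 0.0187, 0, 0, 0, -1], [-0.0008, -0.0066, 0.0179, 0, 0, 0, -1], [-0.0017, -0.0143, 0.0121, 0, 0, 0, -1], [-0.0021, -0.0183, 0.0033, 0, 0, 0, -1]],
])

```text
clock: 41.38
tcp_pos: [479.8, 210.2, 68.9]
tcp_rot: [0.177, 3.135, 0.006]
ft_force: [3.3, 6.2, 9.0]
gripper_width: 0.123
finger_force: 30.9
```

play_rows([
  [[-0.002, -0.0173, -0.0063, 0, 0, 0, -1], [-0.0014, -0.0117, -0.014, 0, 0, 0, -1], [-0.0003, -0.003, -0.0181, 0, 0, 0, -1], [0.0008, 0.0066, -0.0171, 0, 0, 0, -1], [0.0017, 0.0143, -0.0115, 0, 0, 0, -1], [0.0021, 0.0183, -0.0027, 0, 0, 0, -1], [0.002, 0.0173, 0.0069, 0, 0, 0, -1], [0.0014, 0.0117, 0.0148, 0, 0, 0, -1], [0.0003, 0.003, 0.0187, 0, 0, 0, -1], [-0.0008, -0.0066, 0.0179, 0, 0, 0, -1], [-0.0017, -0.0143, 0.0121, 0, 0, 0, -1], [-0.0021, -0.0183, 0.0033, 0, 0, 0, -1], [-0.002, -0.0173, -0.0063, 0, 0, 0, -1], [-0.0014, -0.0117, -0.014, 0, 0, 0, -1], [-0.0003, -0.003, -0.0181, 0, 0, 0, -1], [0.0008, 0.0066, -0.0171, 0, 0, 0, -1], [0, 0, 0, 0, 0, 0, -1], [0, 0, 0, 0, 0, 0, -1]],
])

```text
clock: 43.62
tcp_pos: [478.0, 195.1, 41.9]
tcp_rot: [0.18, 3.136, 0.001]
ft_force: [6.2, -0.6, -3.9]
gripper_width: 0.127
finger_force: 29.8
```

```bash
python3 - <<'E'
from h import *
p=snap("wrist"); s=p["s"]; print(s["tcp_pos"],(s["tcp_pos"][:2]-S0)@M-[0,156],s["ft_force"],s["torque"],s["gripper_width"],s["finger_force"])
for n in("side","scene"): p=tops(n)
cv2.imwrite("pics/s8.png",cv2.resize(p["color"][125:255,250:410],None,fx=5,fy=4.6,interpolation=3))
E
```

```text
[478.04767153 195.11110598  41.87059532] [-146.43605596   -9.57370009] [ 6.1688607  -0.55586568 -3.93757545] [-0.05404217 -1.22444742  0.02359543] 0.12714631701201368 29.83076423406601
side 104 (array([ 36.1, 123.8]), array([49.5, 40.7]), -4.4) 181.3
plate f y [85.5 91.3 99.4] 132
scene 84 (array([ 37.4, 112.1]), array([52.2, 20.7]), 3.8) 181.1
plate f y [85.4 90.4 95.8] 126
```

View pics/s8.png

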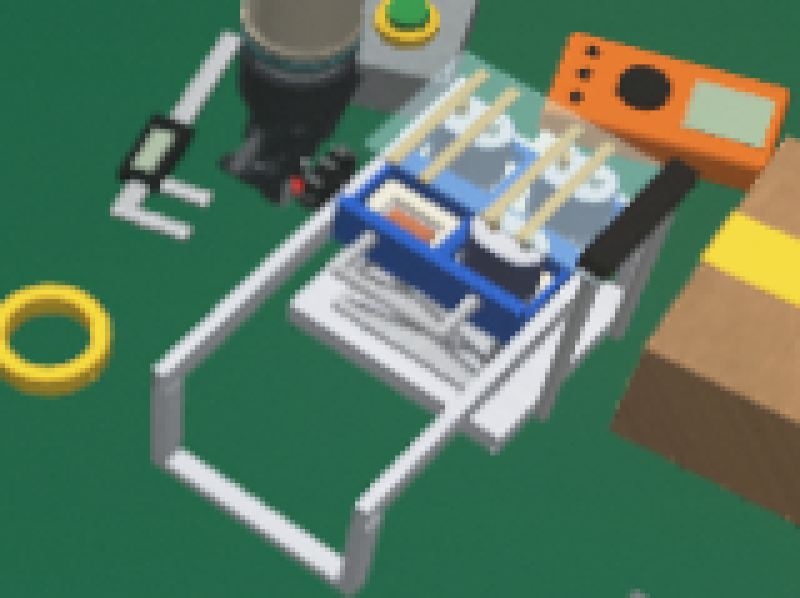

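play_rows([
  [[0.0017, 0.0143, -0.0115, 0, 0, 0, -1], [0.0021, 0.0183, -0.0027, 0, 0, 0, -1], [0.002, 0.0173, 0.0069, 0, 0, 0, -1], [0.0014, 0.0117, 0.0148, 0, 0, 0, -1], [0.0003, 0.003, 0.0187, 0, 0, 0, -1], [-0.0008, -0.0066, 0.0179, 0, 0, 0, -1], [-0.0017, -0.0143, 0.0121, 0, 0, 0, -1], [-0.0021, -0.0183, 0.0033, 0, 0, 0, -1], [-0.002, -0.0173, -0.0063, 0, 0, 0, -1], [-0.0014, -0.0117, -0.014, 0, 0, 0, -1], [-0.0003, -0.003, -0.0181, 0, 0, 0, -1], [0.0008, 0.0066, -0.0171, 0, 0, 0, -1], [0.0017, 0.0143, -0.0115, 0, 0, 0, -1], [0.0021, 0.0183, -0.0027, 0, 0, 0, -1], [0.002, 0.0173, 0.0069, 0, 0, 0, -1], [0.0014, 0.0117, 0.0148, 0, 0, 0, -1], [0.0003, 0.003, 0.0187, 0, 0, 0, -1], [-0.0008, -0.0066, 0.0179, 0, 0, 0, -1], [0, 0, 0, 0, 0, 0, -1], [0, 0, 0, 0, 0, 0, -1]],
])

```text
clock: 46.28
tcp_pos: [481.4, 223.1, 66.3]
tcp_rot: [0.181, 3.136, -0.001]
ft_force: [6.0, -2.0, 1.3]
gripper_width: 0.122
finger_force: 30.3
```

```bash
cat >> h.py <<'E'
def plat():
    for n in("scene","side"):
        p=snap(n); c=cloud(p); f=fx(c)-[0,156]; col=p["color"].astype(int)
        o=(col[...,2]>col[...,0]+50)&(col[...,2]>col[...,1]+25)&(abs(f[...,0]+36)<22)&(abs(f[...,1]+32)<14)&(c[...,2]>90)&(c[...,2]<150); print(n,"pad0",o.sum(),np.percentile(c[...,2][o],[10,50,90]) if o.any() else "")
        b=(c[...,2]>177)&(c[...,2]<190)&(abs(f[...,0]-36)<30)&(abs(f[...,1]+32)<22)&(col.min(2)>170)
        print(" can top",b.sum(),np.percentile(c[...,2][b],[10,50,90]).round(2) if b.any() else "")
E
python3 - <<'E'
from h import *
s=readout.state(); print(s["tcp_pos"],(s["tcp_pos"][:2]-S0)@M-[0,156],s["ft_force"],s["gripper_width"],s["finger_force"])
plat()
E
```

```text
[481.38882968 223.06962339  66.33829547] [-146.37965658   18.58369419] [ 6.01905621 -1.97983356  1.34449065] 0.12245174706355687 30.311177372932434
scene pad0 37 [125.02620338 128.47372576 130.4744669 ]
 can top 50 [179.37 182.28 184.34]
side pad0 0 
 can top 68 [180.28 182.62 184.71]
```

play_rows([
  [[-0.0017, -0.0143, 0.0121, 0, 0, 0, -1], [-0.0021, -0.0183, 0.0033, 0, 0, 0, -1], [-0.002, -0.0173, -0.0063, 0, 0, 0, -1], [-0.0014, -0.0117, -0.014, 0, 0, 0, -1], [-0.0003, -0.003, -0.0181, 0, 0, 0, -1], [0.0008, 0.0066, -0.0171, 0, 0, 0, -1], [0, 0, 0, 0, 0, 0, -1], [0, 0, 0, 0, 0, 0, -1], [0, 0, 0, 0, 0, 0, -1]],
])

```text
clock: 47.5
tcp_pos: [478.0, 195.1, 45.9]
tcp_rot: [0.18, 3.136, 0.001]
ft_force: [5.9, 0.1, -2.4]
gripper_width: 0.125
finger_force: 29.9
```

```bash
python3 - <<'E'
from h import *
s=readout.state(); print(s["tcp_pos"],(s["tcp_pos"][:2]-S0)@M-[0,156],s["ft_force"],s["gripper_width"],s["finger_force"])
plat(); plat()
E
```

```text
[478.02458467 195.09274842  45.88722121] [-146.45684336   -9.59462584] [ 5.87410676  0.10324851 -2.3943385 ] 0.12487257911720946 29.920470714569092
scene pad0 41 [126.22762051 130.14833102 132.33343743]
 can top 51 [179.24 182.86 185.28]
side pad0 0 
 can top 64 [181.73 183.68 185.98]
scene pad0 41 [126.4389419  129.67863247 133.68948834]
 can top 51 [179.96 182.3  185.26]
side pad0 0 
 can top 64 [181.43 183.6  185.78]
```

play_rows([
  [[0, 0, 0, 0, 0, 0, -0.3], [0, 0, 0, 0, 0, 0, -0.3], [0, 0, 0, 0, 0, 0, -0.3], [0, 0, 0.03, 0, 0, 0, -0.3], [0, 0, 0.08, 0, 0, 0, -0.3], [0, 0, 0.1, 0, 0, 0, -0.3], [0, 0, 0.1, 0, 0, 0, -0.3], [0, 0, 0.1, 0, 0, 0, -1], [0, 0.1, 0.04, 0, 0, 0, -1], [0.02, 0.1, 0, 0, 0, 0, -1], [0.02, 0.09, 0, 0, 0, 0, -1], [0, 0, 0, 0, 0, 0, -1], [0, 0, 0, 0, 0, 0, -1]],
])

```text
clock: 49.32
tcp_pos: [497.3, 337.5, 272.4]
tcp_rot: [-0.184, -3.136, 0.002]
ft_force: [0.4, -0.6, -0.3]
gripper_width: -0.003
finger_force: 0.0
```

```bash
python3 - <<'E'
from h import *
p=snap("wrist"); s=p["s"]; c=cloud(p); col=p["color"].astype(int); print(s["clock"],s["tcp_pos"],s["gripper_width"],s["ft_force"])
g=(col[...,1]>col[...,2]+40)&(col[...,1]>col[...,0]+20)&(c[...,2]>65)&(c[...,2]<90)
k,L,st,ce=cv2.connectedComponentsWithStats(g.astype(np.uint8))
for i in range(1,k):
    if st[i,4]>40: P=c[L==i]; print(ce[i],st[i,4],cv2.minEnclosingCircle(P[:,:2].astype(np.float32)),np.median(P[:,2]))
plat()
E
```

```text
49.325 [497.30686872 337.51616921 272.37725561] -0.0026956625390023546 [ 0.35501605 -0.55092717 -0.32629146]
[313.1203125 158.8484375] 640 ((471.5094299316406, 374.33721923828125), 15.587005615234375) 77.08228342118586
scene pad0 40 [126.29259576 128.96401645 132.37901736]
 can top 51 [180.25 183.51 185.62]
side pad0 0 
 can top 66 [181.27 183.19 186.21]
```

play_rows([
  [[-0.026, 0.037, 0, 0, 0, 0, -1], [-0.026, 0.037, -0.08, 0, 0, 0, -1], [0, 0, -0.1, 0, 0, 0, -1], [0, 0, -0.1, 0, 0, 0, -1], [0, 0, -0.08, 0, 0, 0, -1], [0, 0, -0.02, 0, 0, 0, -1], [0, 0, 0, 0, 0, 0, -1], [0, 0, -0.01, 0, 0, 0, -1], [0, 0, 0, 0, 0, 0, -1]],
])

```text
clock: 50.6
tcp_pos: [472.1, 376.1, 78.0]
tcp_rot: [0.182, 3.135, 0.002]
ft_force: [-0.7, -0.3, -0.4]
gripper_width: 0.004
finger_force: 0.0
```

play_rows([
  [[0, -0.003, -0.008, 0, 0, 0, -1], [0, 0, -0.006, 0, 0, 0, -1], [0, 0, 0, 0, 0, 0, -1], [0, 0, 0, 0, 0, 0, -1]],
])

```text
clock: 51.1
tcp_pos: [472.3, 375.1, 71.1]
tcp_rot: [0.182, 3.135, 0.003]
ft_force: [-1.0, 2.1, 8.4]
gripper_width: -0.0
finger_force: 4.1
```

play_rows([
  [[0, 0, -0.002, 0, 0, 0, -1], [0, 0, 0, 0, 0, 0, -1], [0, 0, 0.04, 0, 0, 0, -1], [0, 0, 0.1, 0, 0, 0, -1], [0, 0, 0.1, 0, 0, 0, -1], [0, 0, 0.1, 0, 0, 0, -1], [0, -0.1, 0.06, 0, 0, 0, -1], [0, -0.1, 0, 0, 0, 0, -1], [0, -0.1, 0, 0, 0, 0, -1], [0, 0, 0, 0, 0, 0, -1], [0, 0, 0, 0, 0, 0, -1]],
])

```text
clock: 52.48
tcp_pos: [471.5, 224.6, 268.8]
tcp_rot: [-0.182, -3.136, -0.001]
ft_force: [0.8, 0.5, -0.7]
gripper_width: 0.002
finger_force: 0.0
```

```bash
python3 - <<'E'
from h import *
p=snap("wrist"); s=p["s"]; c=cloud(p); f=fx(c)-[0,156]; col=p["color"].astype(int); print(s["clock"],s["tcp_pos"])
Q=np.dstack([f,c[...,2]])
r=(col[...,2]>110)&(col[...,1]<70)&(col[...,0]<70)&(c[...,2]<120)&(abs(f[...,0]+150)<60)&(abs(f[...,1])<60); print("peg",r.sum(),np.percentile(Q[r],[2,50,98],axis=0).round(1))
o=(col[...,2]>col[...,0]+40)&(abs(f[...,0]+36)<25)&(abs(f[...,1]+32)<16)&(c[...,2]<150)&(c[...,2]>90); print("pad",o.sum(),np.percentile(c[...,2][o],[10,50,90]) if o.any() else "")
w=(col.min(2)>150)&(abs(f[...,0]+36)<30)&(abs(f[...,1]+32)<20)&(c[...,2]<150)&(c[...,2]>110); print("seat",w.sum(),np.percentile(c[...,2][w],[10,50,90]) if w.any() else "")
cv2.imwrite("pics/w9.png",p["color"])
plat()
E
```

```text
52.475 [471.45845022 224.63110441 268.78213013]
peg 259 [[-158.7  -15.5   62.5]
 [-144.3   -9.7   65.8]
 [-129.2   -4.8   67.9]]
pad 246 [127.88141732 130.39038689 131.29545455]
seat 155 [118.44282645 129.14848141 129.9913959 ]
scene pad0 40 [126.60677947 130.19239423 132.64579619]
 can top 51 [180.5  183.16 186.13]
side pad0 0 
 can top 63 [181.85 183.86 185.35]
```

View pics/w9.png

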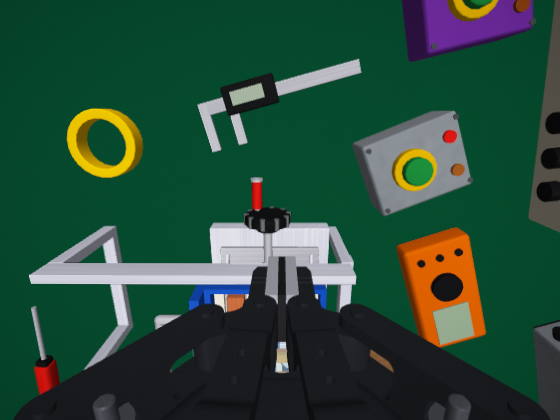

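```bash
python3 -c "
from h import *
print(close_job())"
```

```text
the job is handed in; nothing more can be done
None
```

I handed the job in at about 52 s. Three cans are seated, the drawer is pushed home against its stop, the jack pads measure about 1.3 mm above seat level, and the green button was pressed and let go. The hand-in returned no verdict.

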